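Fetch the oil filter from behind the spray cans

TASK

The white oil filter is hemmed in by three spray cans on the plywood board: first stand all three cans on the long steel tray, then take the filter out and stand it inside the round ring of the yellow service tray, and only then put each can back in the middle of the coaster of its own colour. Keep the cans and the filter upright throughout, and leave the amber jar behind the filter where it is.

Things in the scene. Friction and masses are not known exactly. Their poses are not given: they have to be found in the camera images.
- orange_can: Spray can, orange body and orange cap, white band: loose, about 0.2 kg, 48 mm diameter, 104 mm tall (straight wall from 2 to 82 mm above its foot, cap 43 mm diameter above). Origin at the centre of its underside, z up; round, yaw is of no matter. At the start it stands on the orange coaster, about 13 mm from the filter's wall; the cans are about 93 mm or more apart, centre to centre.
- blue_can: Spray can, blue body and blue cap, white band: loose, about 0.2 kg, 48 mm diameter, 104 mm tall (straight wall from 2 to 82 mm above its foot, cap 43 mm diameter above). Origin at the centre of its underside, z up; round, yaw is of no matter. At the start it stands on the blue coaster, about 13 mm from the filter's wall; the cans are about 93 mm or more apart, centre to centre.
- green_can: Spray can, green body and green cap, white band: loose, about 0.2 kg, 48 mm diameter, 104 mm tall (straight wall from 2 to 82 mm above its foot, cap 43 mm diameter above). Origin at the centre of its underside, z up; round, yaw is of no matter. At the start it stands on the green coaster, about 13 mm from the filter's wall; the cans are about 93 mm or more apart, centre to centre.
- filter: White oil filter, short round canister, dark bottom band: loose, 0.25 kg, 58 mm diameter, 55 mm tall (straight wall to 48 mm). Origin at the centre of its underside, z up. At the start it stands on the plywood board (top 12 mm above the bench), a can 66 mm off (centres) in front (towards the robot), to its left and to its right, the jar behind; which can is where changes. Free ways to grip a can there: fingers square to the line filter-can.
- orange_coaster: Orange round coaster, fixed to the plywood board: the place of the orange can. 64 mm in diameter, 4 mm thick. Origin at the centre of its underside (12 mm above the bench), so its top is 4 mm above the origin. The three coasters' centres lie 66 mm from the filter's starting place. Fixed in a run.
- blue_coaster: Blue round coaster, fixed to the plywood board: the place of the blue can. 64 mm in diameter, 4 mm thick. Origin at the centre of its underside (12 mm above the bench), so its top is 4 mm above the origin. The three coasters' centres lie 66 mm from the filter's starting place. Fixed in a run.
- green_coaster: Green round coaster, fixed to the plywood board: the place of the green can. 64 mm in diameter, 4 mm thick. Origin at the centre of its underside (12 mm above the bench), so its top is 4 mm above the origin. The three coasters' centres lie 66 mm from the filter's starting place. Fixed in a run.
- park_tray: Long bare-steel tray, the side area for the cans: fixed, flat on the bench, 310 mm (its x axis) by 150 mm (its y axis), with a rim 4 mm thick and 9 mm high; its inner floor is 4 mm above the bench. Origin at the centre of its underside. Room for three cans in a row along x, 90 mm apart. On the robot's left or right, the yellow tray opposite. Fixed in a run.
- service_tray: Yellow service tray with a dark steel ring in its middle, where the filter goes: fixed, 160 x 160 mm, rim 12 mm high, inner floor 5 mm above the bench. The ring is concentric with the tray: inner diameter 82 mm, 5 mm thick, top 15 mm above the bench. Origin at the centre of the tray's underside. Fixed in a run.
- jar: Small amber glass jar with a black lid, a bystander to be left alone: loose, 46 mm in diameter, 58 mm tall, 0.35 kg. Origin at the centre of its underside. It stands on the plywood board 83 mm from the filter's starting place, on the far side from the robot.
Not all that is in view belongs to the job. Of the things that look like the service_tray, take the one that is farthest from the robot's base at the start.

How it is judged:
By the outcome, as a careful person would: the job done as asked, in the order asked, and still so for the second after the job is handed in, with the robot touching nothing.
It also fails if it takes over 138 s, if anything falls off the work surface, if the arm or the gripper's body presses on something with over 40 N, if the wrist force passes 120 N, or if a joint passes its speed limit or range.

ROBOT

A 6-joint arm with a two-finger parallel gripper is mounted at the origin on the work surface. World frame = base frame: x ahead of the robot, y to its left, z up, the work surface at z = 0. Lengths are in mm, angles in degrees, forces in N, time in s.
With the tool pointing down it reaches from about 350 to 725 mm from the base axis. Payload 4.3 kg.
Tool frame: the origin (TCP) lies between the finger pads; the fingertips stand 25 mm ahead of it and the grasp point (between the pads) lies 6 mm ahead of it (bot.nose_length is the distance from the TCP to the fingertips, in mm); z points along the fingers, y is the direction in which the jaws open and shut (so a half turn about z gives the same grasp; the last joint's range is limited). The gripper opens to 85 mm and grips with 20 to 120 N. Pads are 22 mm wide; open, the fingers measure 114 mm over their backs; the gripper's body (76 mm by 85 mm) begins 54 mm behind the grasp point. The pads swing forward as they close: fully open they stand 13 mm farther back than shut.
Start: joints at [-81.148, 21.618, 4.641, 73.018, 0, 83.68], TCP at [150.496, -554.991, 256.329] pointing down, gripper open.
Joint ranges: [-156.06, 156.06], [-48.1, 94.91], [-58.44, 69.94], [-101.28, 121.22], [-78.64, 73.56], [-180, 180]. Speed limits (degrees/s): [147.25, 147.25, 180, 180, 180, 180].

INTERFACE

Orientations are given as [roll, pitch, yaw] about the fixed x, y, z axes, in that order (R = Rz(yaw) Ry(pitch) Rx(roll)).
In Python, from plant import read_state, read_camera, bot gives the robot as it stands.
- The arm moves only by the tool send_rows, never from a script. Its arguments are lists of equal length, an entry for each row: "travel": the shift along the tool's x, y, z in units of 30 mm (1.0 is 30 mm), a list of three; "twist": the turn, a rotation vector about the tool's x, y, z in rad, a list of three; "grip": the closure, from 0 (fully open) to 1 (shut). In form: {"travel": [[x, y, z], ...], "twist": [[ax, ay, az], ...], "grip": [grip, ...]}. A call has 1 to 8 rows; each row is the pose to reach, as a shift and turn from the pose commanded when the call began, along the tool's axes at that moment; what a row does not reach only later rows make up. A row lasts 1/12 s, in which the tool goes at most 41.7 mm and 7.16 degrees, less where a joint would pass 70% of its speed; a pose out of reach is approached as far as the arm can. A call with a gripper value outside its range is refused whole. The fingers move at their own pace and stop on an object; the grip force is fixed at half the most. Time passes only in rows, so rows that repeat a pose let the fingers close. It gives the time, the measured TCP pose, the force and the opening at its end, in the units of the state.
- read_state(): the state, without advancing time (a new reading comes with each control period).
- read_camera(name): name is "scene" or "top" or "wrist"; returns a dict with "frame" (420x560x3 uint8, red, green, blue), "depth" (420x560 float32, mm along the optical axis (not along the pixel's ray), 0 where there is no reading), "vfov" (degrees; the focal length in pixels is half the picture's height over the tangent of half this angle, whatever the lens; pixels are square), "cx", "cy" (the principal point, pixels), "R" (3x3) and "t" (3): a world point X has camera coordinates R X + t. Camera axes: x right, y down, z forward; pixel columns grow to the right and rows downward; lengths in mm; the calibration is good to about 2 mm. A picture is of the moment at which its call begins.
- bot.finish_job(): hands the job in, once; it reports no verdict.
The state is a dict: "time": time; "joint_positions": joint angles; "dq": joint speeds; "joint_efforts": joint torques, N m; "tool_pos": TCP position; "orientation": TCP orientation; "wrist_force": force on the tool from outside, world axes, zero at the start; "ft_torque": the same for the moment, N m; "grip_width": finger opening in mm.
Only numpy, scipy, OpenCV 4.12 (cv2) and the standard library are available. Lean on these libraries where they do the work, as an engineer would, in place of code of your own. Each camera call takes 0.05 s, during which the arm holds its last target. There are 200 camera calls.

## Working session

There is one attempt and no reset: what is moved stays moved. The work goes in short steps, Python scripts to look and compute and a tool call to move; the robot and the scene stay as the last step left them, time stands still between calls to the robot, and variables do not carry over. Pictures are saved under pics/ and viewed, on a budget of 14 in all, crops included, one or two more only if the job needs it, and the job is handed in when it is done.

Besides the shell and the picture viewer there is one more tool, called after "Emit:" in YAML: its name, and indented under it one key for each argument. send_rows: Moves the arm, as the interface text tells. Its arguments: {"type":"object","properties":{"travel":{"type":"array"},"twist":{"type":"array"},"grip":{"type":"array"}},"required":["travel","twist","grip"]}

```bash
ls; mkdir -p pics; python3 - <<'E'
from plant import read_state, read_camera, bot
import cv2,numpy as np
print(read_state())
for n in ("top","scene"):
    c=read_camera(n); cv2.imwrite(f"pics/{n}0.png",c["frame"][:,:,::-1]); np.savez(f"{n}0.npz",**c)
    print(n,c["vfov"],c["cx"],c["cy"],c["R"],c["t"])
E
```

```text
pics
{'time': 0.0, 'joint_positions': array([-8.11482869e+01,  2.16631490e+01,  4.56194034e+00,  7.30163574e+01,
       -1.81884769e-03,  8.36817229e+01]), 'dq': array([ 0.01072094, -0.11248766,  0.06588681, -0.05193528, -0.02364779,
        0.05846934]), 'joint_efforts': array([ 2.10682607e-03, -4.63608813e+01,  2.69873267e+01,  2.09124415e-02,
        1.10407025e-04,  7.77075471e-07]), 'tool_pos': array([ 150.38641818, -554.36468974,  255.34161376]), 'orientation': array([-1.79882948e+02, -1.11304953e-02,  1.51699806e+01]), 'wrist_force': array([-0.36867043,  1.08412279,  0.53596852]), 'ft_torque': array([ 0.02412332, -0.00108212,  0.0344627 ]), 'grip_width': 85.51429237574854}
top 44.088484151555875 280.6537687320672 214.56827207366646 [[ 0.0288642  -0.9995102   0.01209216]
 [-0.99505623 -0.0298814  -0.09471114]
 [ 0.09502608 -0.00929861 -0.99543135]] [  12.81621855  497.01110629 1309.03435496]
scene 52.05487343273023 277.8104112323676 212.14146016918988 [[ 0.46021111  0.887658    0.01640147]
 [ 0.70350192 -0.35334072 -0.61663229]
 [-0.54156328  0.2953195  -0.78708043]] [-249.90464624 -304.86200676 1230.85117705]
```

View pics/top0.png

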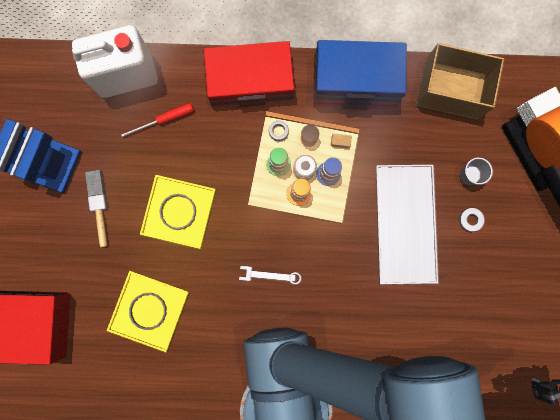

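View pics/scene0.png

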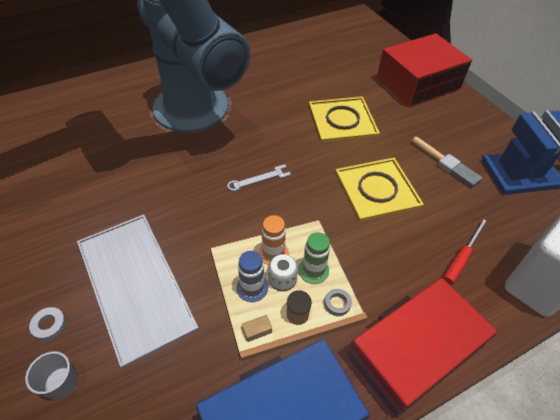

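The top view shows orange in front (301,188), green on the left (278,160), blue on the right (330,170), and the jar behind (310,135). The steel tray is at (407,225). The farther yellow tray is at (178,212), with the look-alike at (148,311).

```bash
cat > h.py <<'E'
import numpy as np,cv2
from plant import read_state, read_camera, bot
def cloud(c):
    f=c["frame"].shape[0]/2/np.tan(np.radians(c["vfov"]/2)); d=np.asarray(c["depth"],float)
    v,u=np.mgrid[:d.shape[0],:d.shape[1]]
    P=np.stack([(u-c["cx"])/f*d,(v-c["cy"])/f*d,d],-1)
    return (P-c["t"])@c["R"]
def circ(p):  # least-squares circle through enclosing hull
    h=cv2.convexHull(p.astype(np.float32))[:,0]
    A=np.c_[2*h,np.ones(len(h))]; s=np.linalg.lstsq(A,(h**2).sum(1),rcond=None)[0]
    return s[:2],np.sqrt(s[2]+s[:2]@s[:2])
E
python3 - <<'E'
from h import *
c=np.load("top0.npz");X=cloud(c);hsv=cv2.cvtColor(c["frame"],cv2.COLOR_RGB2HSV)
H,S,V=[hsv[...,i].astype(int) for i in range(3)]
x,y,z=X[...,0],X[...,1],X[...,2]
def rep(n,m):
    p=X[m]; q,r=circ(p[:,:2]); print(n,len(p),"circ",q.round(1),"r",r.round(1),"mean",p.mean(0).round(1),"mid",((p.max(0)+p.min(0))/2).round(1))
box=np.zeros(z.shape,bool);box[115:222,250:355]=1
near=lambda u,v,r:(np.hypot(*(np.mgrid[:420,:560]-np.array([v,u])[:,None,None]))<r)
for n,u,v in(("green",278,156),("blue",331,166),("orange",301,186)): rep(n+" cap",near(u,v,16)&(z>110)&(z<126))
rep("filter",near(305,167,14)&(z>56)&(z<75))
rep("jar",near(310,135,14)&(z>60)&(z<80))
for n,b in(("far",(135,220,165,255)),("near",(100,195,262,360))):
    m=np.zeros(z.shape,bool);m[b[2]:b[3],b[0]:b[1]]=1; m&=(z>-20)
    yl=m&(H>22)&(H<35)&(S>120)&(V>120)
    r=cv2.minAreaRect(X[yl][:,:2].astype(np.float32)); print(n,r,np.hypot(*r[0]),np.median(z[yl]))
    dk=m&(V<110)&near(*((178,212) if n=="far" else (148,311)),25); rep("ring",dk)
m=near(407,225,75)&(S<60)&(V>130)&(abs(z-6)<12)
m[:, :372]=0;m[:,442:]=0
r=cv2.minAreaRect(X[m][:,:2].astype(np.float32));print("park",r,np.median(z[m]))
E
```

```text
green cap 241 circ [629.2  38.3] r 20.8 mean [628.6  38.3 119.6] mid [628.9  37.7 118.5]
blue cap 247 circ [609.8 -93. ] r 21.1 mean [608.8 -92.5 119.5] mid [610.3 -93.1 118. ]
orange cap 248 circ [556.1 -18. ] r 20.9 mean [555.6 -18.1 119.4] mid [556.6 -17.5 118. ]
filter 413 circ [618.4 -29.2] r 29.1 mean [617.2 -29.1  65.6] mid [618.3 -28.9  64.9]
jar 261 circ [700.4 -39.5] r 22.6 mean [699.4 -39.3  70. ] mid [700.  -38.9  68.8]
far ((478.96295166015625, 199.65646362304688), (357.55047607421875, 162.6427764892578), 78.19638061523438) 518.9106016738049 5.5036167263671345
ring 44 circ [426.7 193.5] r 154.4 mean [497.1 292.7  42.5] mid [455.1 189.1 677.7]
near ((250.43270874023438, 246.0220947265625), (206.12533569335938, 429.59686279296875), 4.433593273162842) 351.06041175361366 5.536290985115372
ring 75 circ [242.5 356.6] r 44.1 mean [239.5 361.4  12.3] mid [243.6 357.4  11.7]
park ((484.7831726074219, -302.55194091796875), (311.9048767089844, 156.07276916503906), 2.413215160369873) 4.292555647796247
```

```bash
cat >> h.py <<'E'
def go(st,tgt,yaw=None):
    """travel units & z-twist (rad) from state's pose to world xyz, yaw, tool axes"""
    a=np.radians(st["orientation"][2]); p=np.asarray(tgt,float)-st["tool_pos"]
    R=np.array([[np.cos(a),np.sin(a),0],[np.sin(a),-np.cos(a),0],[0,0,-1]])
    d=0 if yaw is None else -((np.radians(yaw)-a+np.pi)%(2*np.pi)-np.pi)
    return (R.T@p/30).round(2),round(d,3)
E
python3 - <<'E'
from h import *
c=np.load("top0.npz");X=cloud(c);hsv=cv2.cvtColor(c["frame"],cv2.COLOR_RGB2HSV)
H,S,V=[hsv[...,i].astype(int) for i in range(3)];z=X[...,2]
def comp(m,u,v):
    n,l=cv2.connectedComponents(m.astype(np.uint8)); return X[l==l[v,u]]
yl=(H>22)&(H<35)&(S>150)&(V>120)&(abs(z-8)<12)
for n,u,v in(("far",178,212),("near",148,311)):
    p=comp(yl,u,v+30);q=comp(yl,u,v);r=cv2.minAreaRect(p[:,:2].astype(np.float32))
    print(n,len(p),r,np.hypot(*r[0]),"disc in ring",circ(q[:,:2]),q.mean(0))
m=(S<70)&(V>120)&(abs(z-6)<12)
r=cv2.minAreaRect(comp(m,407,225)[:,:2].astype(np.float32));print("park",r)
print(go(read_state(),(629,38.3,256),82), go(read_state(),(556,-18,200),172))
E
```

```text
far 2788 ((498.90533447265625, 295.08514404296875), (162.57012939453125, 162.6427764892578), 78.19638061523438) 579.6393490784875 disc in ring (array([498.00267373, 294.8864895 ]), np.float64(40.01049014196419)) [498.07978936 295.30947694   5.04678107]
near 2924 ((242.00732421875, 359.03570556640625), (162.08921813964844, 161.53829956054688), 71.95993041992188) 432.9828897855969 disc in ring (array([241.05185841, 359.27983232]), np.float64(40.36517354766685)) [240.92009125 359.49557386   4.98351311]
park ((484.78985595703125, -302.7108154296875), (311.9048767089844, 156.3908233642578), 2.413215160369873)
(array([ 2.057e+01, -1.489e+01, -2.000e-02]), np.float64(-1.166)) (array([ 17.73, -13.72,   1.85]), np.float64(-2.737))
```

```bash
cat >> h.py <<'E'
def plan(wps,start=None):
    """wps: (xyz,yaw,extra rows). Prints calls: n rows, all with this travel/twist; assumes tool down."""
    s=read_state(); p,y=(s["tool_pos"],s["orientation"][2]) if start is None else start
    p=np.array(p,float)
    for q,yw,ex in wps:
        q=np.array(q,float); dy=(yw-y+180)%360-180
        n=max(1,int(np.ceil(max(np.linalg.norm(q-p)/38,abs(dy)/6.8)))); k=int(np.ceil((n+ex)/8))
        P0,y0=p.copy(),y
        for i in range(1,k+1):
            pt,yt=P0+(q-P0)*i/k,y0+dy*i/k
            t,w=go(dict(tool_pos=p,orientation=[180,0,y]),pt,yt)
            print("n",int(np.ceil((n+ex)/k)),"travel",t.tolist(),"twist z",w,"-> ",pt.round(),round(yt)); p,y=pt,yt
E
python3 - <<'E'
from h import *
plan([((629,38.3,250),82,2),((629,38.3,84),82,2)],((150.5,-555,256.3),15.17))
E
```

```text
n 8 travel [6.86, -4.97, 0.07] twist z -0.389 ->  [ 310. -357.  254.] 37
n 8 travel [8.23, -2.0, 0.07] twist z -0.389 ->  [ 470. -159.  252.] 60
n 8 travel [8.37, 1.27, 0.07] twist z -0.389 ->  [629.  38. 250.] 82
n 7 travel [0.0, -0.0, 5.53] twist z -0.0 ->  [629.  38.  84.] 82
```

Emit:
send_rows:
  travel:
    - [6.86, -4.97, 0.07]
    - [6.86, -4.97, 0.07]
    - [6.86, -4.97, 0.07]
    - [6.86, -4.97, 0.07]
    - [6.86, -4.97, 0.07]
    - [6.86, -4.97, 0.07]
    - [6.86, -4.97, 0.07]
    - [6.86, -4.97, 0.07]
  twist:
    - [0, 0, -0.389]
    - [0, 0, -0.389]
    - [0, 0, -0.389]
    - [0, 0, -0.389]
    - [0, 0, -0.389]
    - [0, 0, -0.389]
    - [0, 0, -0.389]
    - [0, 0, -0.389]
  grip: [0, 0, 0, 0, 0, 0, 0, 0]

```text
time: 0.77
tool_pos: [311.1, -355.0, 254.0]
orientation: [-179.9, -0.0, 37.7]
wrist_force: [0.6, -0.6, -0.3]
grip_width: 85.5
```

Emit:
send_rows:
  travel:
    - [8.23, -2.0, 0.07]
    - [8.23, -2.0, 0.07]
    - [8.23, -2.0, 0.07]
    - [8.23, -2.0, 0.07]
    - [8.23, -2.0, 0.07]
    - [8.23, -2.0, 0.07]
    - [8.23, -2.0, 0.07]
    - [8.23, -2.0, 0.07]
  twist:
    - [0, 0, -0.389]
    - [0, 0, -0.389]
    - [0, 0, -0.389]
    - [0, 0, -0.389]
    - [0, 0, -0.389]
    - [0, 0, -0.389]
    - [0, 0, -0.389]
    - [0, 0, -0.389]
  grip: [0, 0, 0, 0, 0, 0, 0, 0]

```text
time: 1.43
tool_pos: [470.6, -159.1, 251.6]
orientation: [-180.0, 0.0, 59.9]
wrist_force: [-0.5, -0.1, -0.6]
grip_width: 85.3
```

Emit:
send_rows:
  travel:
    - [8.37, 1.27, 0.07]
    - [8.37, 1.27, 0.07]
    - [8.37, 1.27, 0.07]
    - [8.37, 1.27, 0.07]
    - [8.37, 1.27, 0.07]
    - [8.37, 1.27, 0.07]
    - [8.37, 1.27, 0.07]
    - [8.37, 1.27, 0.07]
  twist:
    - [0, 0, -0.389]
    - [0, 0, -0.389]
    - [0, 0, -0.389]
    - [0, 0, -0.389]
    - [0, 0, -0.389]
    - [0, 0, -0.389]
    - [0, 0, -0.389]
    - [0, 0, -0.389]
  grip: [0, 0, 0, 0, 0, 0, 0, 0]

```text
time: 2.1
tool_pos: [630.0, 37.3, 248.7]
orientation: [-179.9, 0.1, 82.1]
wrist_force: [-0.4, 0.4, 1.5]
grip_width: 85.4
```

```bash
python3 - <<'E'
from h import *
s=read_state();print(s["tool_pos"],s["joint_positions"].round(1))
c=read_camera("wrist");cv2.imwrite("pics/w1.png",c["frame"][:,:,::-1])
X=cloud(c);p=X.reshape(-1,3);
for n,g in(("g",(629,38)),("b",(610,-93)),("o",(556,-18)),("f",(618,-29))):
    q=p[(np.hypot(*(p[:,:2]-g).T)<32)&(np.abs(p[:,2]-(120 if n!="f" else 65.5))<6)]
    if len(q)>50: print(n,len(q),circ(q[:,:2]),q.mean(0))
plan([((629,38.3,84),82,2)])
E
```

```text
[629.97004732  37.32143735 248.67794455] [-2.3 28.7 14.4 75.8 -0.1 95.6]
g 2275 (array([630.37409556,  38.48335955]), np.float64(21.02146940242475)) [630.4789288   39.59468479 120.03897489]
b 1585 (array([610.33711679, -92.86533081]), np.float64(21.26007586133674)) [610.71922318 -90.39897567 119.68591196]
o 1812 (array([556.95296668, -17.90348338]), np.float64(21.140022635412272)) [558.76479305 -16.2578262  119.86040761]
f 2277 (array([618.81510644, -29.1642947 ]), np.float64(28.65096881027618)) [619.37993221 -26.6377167   66.41367932]
n 7 travel [0.07, -0.01, 5.5] twist z -0.001 ->  [629.  38.  84.] 82
```

View pics/w1.png

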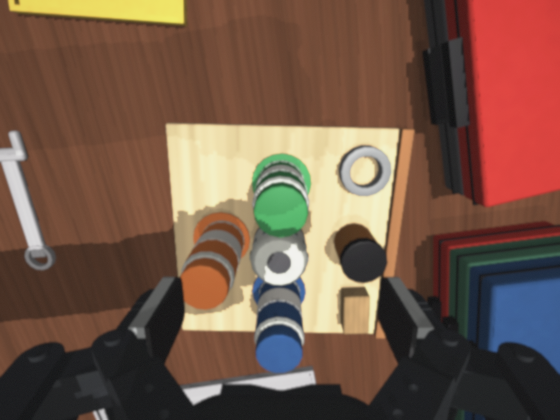

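The wrist view shows the green cap at (281,208), orange at (206,280), blue at (279,345), filter at (278,258) and jar at (362,260). These agree with the top camera within 1.5 mm, so I'll descend and grip green.

Emit:
send_rows:
  travel:
    - [0.04, 0, 5.5]
    - [0.04, 0, 5.5]
    - [0.04, 0, 5.5]
    - [0.04, 0, 5.5]
    - [0.04, 0, 5.5]
    - [0.04, 0, 5.5]
    - [0.04, 0, 5.5]
    - [0.04, 0, 5.5]
  twist:
    - [0, 0, 0]
    - [0, 0, 0]
    - [0, 0, 0]
    - [0, 0, 0]
    - [0, 0, 0]
    - [0, 0, 0]
    - [0, 0, 0]
    - [0, 0, 0]
  grip: [0, 0, 0, 0, 0, 0, 1, 1]

```text
time: 2.82
tool_pos: [631.8, 38.3, 88.9]
orientation: [179.6, -0.0, 82.0]
wrist_force: [1.1, -0.5, -0.0]
grip_width: 64.0
```

Emit:
send_rows:
  travel:
    - [0, 0, 0]
    - [0, 0, 0]
    - [0, 0, 0]
    - [0, 0, 0]
    - [0, 0, 0]
    - [0, 0, 0]
  twist:
    - [0, 0, 0]
    - [0, 0, 0]
    - [0, 0, 0]
    - [0, 0, 0]
    - [0, 0, 0]
    - [0, 0, 0]
  grip: [1, 1, 1, 1, 1, 1]

```text
time: 3.32
tool_pos: [631.3, 39.2, 88.6]
orientation: [179.7, 0.0, 82.0]
wrist_force: [-1.2, -1.3, 7.0]
grip_width: 46.2
```

```bash
python3 - <<'E'
from h import *
s=read_state();print(s["tool_pos"],s["orientation"],s["wrist_force"],s["grip_width"])
p=s["tool_pos"]
# carry 150 above grasp; foot 16 at pick -> 4 at park
plan([(p+[0,0,135],82,1),((574.7,-298.9,p[2]+128),172,2),((574.7,-298.9,p[2]-11),172,2)])
E
```

```text
[631.26507857  39.17783749  88.5857144 ] [1.79680674e+02 2.48774433e-02 8.20465035e+01] [-1.16931102 -1.30068889  6.95678231] 46.20571705597589
n 5 travel [0.0, 0.0, -4.5] twist z 0.001 ->  [631.  39. 224.] 82
n 8 travel [-5.71, -0.15, 0.12] twist z -0.785 ->  [ 603. -130.  220.] 127
n 8 travel [-3.93, -4.14, 0.12] twist z -0.785 ->  [ 575. -299.  217.] 172
n 6 travel [0.0, 0.0, 4.63] twist z -0.0 ->  [ 575. -299.   78.] 172
```

Emit:
send_rows:
  travel:
    - [0, 0, -1]
    - [0, 0, -2.2]
    - [0, 0, -3.4]
    - [0, 0, -4.5]
    - [0, 0, -4.5]
    - [0, 0, -4.5]
  twist:
    - [0, 0, 0]
    - [0, 0, 0]
    - [0, 0, 0]
    - [0, 0, 0]
    - [0, 0, 0]
    - [0, 0, 0]
  grip: [1, 1, 1, 1, 1, 1]

```text
time: 3.82
tool_pos: [631.6, 39.5, 224.3]
orientation: [179.5, -0.0, 82.1]
wrist_force: [0.1, 0.3, -1.2]
grip_width: 46.2
```

```bash
python3 - <<'E'
from h import *
s=read_state();print(s["tool_pos"],s["orientation"],s["wrist_force"],s["grip_width"])
p=s["tool_pos"]
plan([((574.7,-298.9,p[2]),172,2),((574.7,-298.9,p[2]-100),172,2)])
E
```

```text
[631.59386395  39.51894294 224.29550786] [ 1.79521584e+02 -4.05266161e-02  8.20569971e+01] [ 0.14940895  0.25982186 -1.20091179] 46.224446935100474
n 8 travel [-5.72, -0.16, 0.0] twist z -0.785 ->  [ 603. -130.  224.] 127
n 8 travel [-3.93, -4.15, 0.0] twist z -0.785 ->  [ 575. -299.  224.] 172
n 5 travel [0.0, 0.0, 3.33] twist z -0.0 ->  [ 575. -299.  124.] 172
```

Emit:
send_rows:
  travel:
    - [-0.71, -0.02, 0]
    - [-1.43, -0.04, 0]
    - [-2.14, -0.06, 0]
    - [-2.86, -0.08, 0]
    - [-3.57, -0.1, 0]
    - [-4.29, -0.12, 0]
    - [-5.0, -0.14, 0]
    - [-5.72, -0.16, 0]
  twist:
    - [0, 0, -0.098]
    - [0, 0, -0.196]
    - [0, 0, -0.294]
    - [0, 0, -0.393]
    - [0, 0, -0.491]
    - [0, 0, -0.589]
    - [0, 0, -0.687]
    - [0, 0, -0.785]
  grip: [1, 1, 1, 1, 1, 1, 1, 1]

```text
time: 4.48
tool_pos: [599.5, -130.4, 218.5]
orientation: [-179.9, -0.1, 127.3]
wrist_force: [-0.4, 0.4, -1.4]
grip_width: 46.1
```

Emit:
send_rows:
  travel:
    - [-0.56, -0.59, 0]
    - [-1.12, -1.19, 0]
    - [-1.68, -1.78, 0]
    - [-2.25, -2.37, 0]
    - [-2.81, -2.96, 0]
    - [-3.37, -3.56, 0]
    - [-3.93, -4.15, 0]
    - [-3.93, -4.15, 0]
  twist:
    - [0, 0, -0.112]
    - [0, 0, -0.224]
    - [0, 0, -0.336]
    - [0, 0, -0.449]
    - [0, 0, -0.561]
    - [0, 0, -0.673]
    - [0, 0, -0.785]
    - [0, 0, -0.785]
  grip: [1, 1, 1, 1, 1, 1, 1, 1]

```text
time: 5.15
tool_pos: [570.5, -303.0, 218.2]
orientation: [-179.9, -0.1, 171.9]
wrist_force: [-0.6, 1.1, -0.8]
grip_width: 45.8
```

Emit:
send_rows:
  travel:
    - [0, 0, 1.1]
    - [0, 0, 2.2]
    - [0, 0, 3.33]
    - [0, 0, 3.33]
    - [0, 0, 3.33]
  twist:
    - [0, 0, 0]
    - [0, 0, 0]
    - [0, 0, 0]
    - [0, 0, 0]
    - [0, 0, 0]
  grip: [1, 1, 1, 1, 1]

```text
time: 5.57
tool_pos: [569.7, -296.8, 117.3]
orientation: [179.8, -0.4, 172.0]
wrist_force: [0.5, 0.1, -1.3]
grip_width: 46.4
```

```bash
python3 - <<'E'
from h import *
s=read_state();print(s["tool_pos"],s["orientation"],s["wrist_force"],s["grip_width"])
c=read_camera("top");X=cloud(c);cv2.imwrite("pics/t1.png",c["frame"][:,:,::-1])
hsv=cv2.cvtColor(c["frame"],cv2.COLOR_RGB2HSV);g=(hsv[...,0]>50)&(hsv[...,0]<75)&(hsv[...,1]>120)
q=X[g&(abs(X[...,0]-629)<50)&(abs(X[...,1]-38)<50)&(abs(X[...,2]-16)<8)];print("coaster",len(q),circ(q[:,:2]),q[:,2].mean())
c=read_camera("wrist");X=cloud(c);cv2.imwrite("pics/w2.png",c["frame"][:,:,::-1])
plan([((574.7,-298.9,88.6-12),172,2)])
E
```

```text
[ 569.71226823 -296.83812599  117.26510318] [179.80867963  -0.40268401 171.98121534] [ 0.51864672  0.14978384 -1.28610131] 46.36716905759382Traceback (most recent call last):
  File "<stdin>", line 5, in <module>
  File "h.py", line 9, in circ
    h=cv2.convexHull(p.astype(np.float32))[:,0]
      ~~~~~~~~~~~~~~~~~~~~~~~~~~~~~~~~~~~~^^^^^
TypeError: 'NoneType' object is not subscriptable
```

View pics/t1.png

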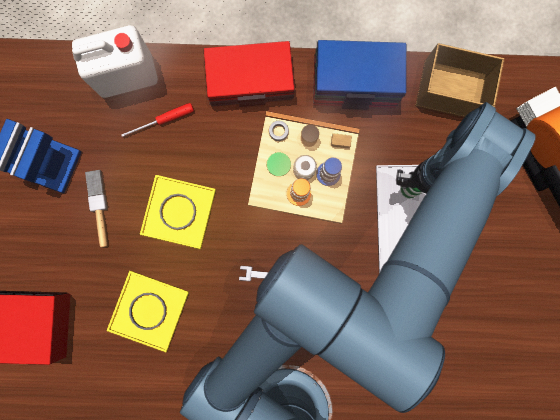

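The picture shows the green can held over the steel tray at (408,182). The bare green coaster is at (278,163) and the other objects are undisturbed. I'll correct the hue mask and plan the set-down.

```bash
python3 - <<'E'
from h import *
c=read_camera("top");s=read_state();print(s["time"],s["tool_pos"],s["orientation"])
X=cloud(c);hsv=cv2.cvtColor(c["frame"],cv2.COLOR_RGB2HSV);print(hsv[163,278],X[163,278])
n,l=cv2.connectedComponents(((abs(hsv[...,0].astype(int)-hsv[163,278,0])<10)&(hsv[...,1]>100)).astype(np.uint8))
q=X[l==l[163,278]];print("green coaster",len(q),circ(q[:,:2]),q.mean(0))
plan([((574.7,-298.9,88.6-11),172,2)])
E
```

```text
5.6667 [ 573.04671483 -299.09518583  121.77169507] [-1.79951044e+02  9.79775910e-02  1.71993010e+02]
[ 56  92 219] [632.38790036  38.19032836  14.00048445]
green coaster 235137 (array([999.59173739,  27.28893623]), np.float64(1198.3696540390129)) [556.63734715  46.86460305  48.47857428]
n 4 travel [-0.05, 0.01, 1.47] twist z -0.0 ->  [ 575. -299.   78.] 172
```

Emit:
send_rows:
  travel:
    - [-0.03, 0, 0.5]
    - [-0.05, 0, 0.9]
    - [-0.05, 0, 1.2]
    - [-0.05, 0, 1.4]
    - [-0.05, 0, 1.45]
    - [-0.05, 0, 1.45]
  twist:
    - [0, 0, 0]
    - [0, 0, 0]
    - [0, 0, 0]
    - [0, 0, 0]
    - [0, 0, 0]
    - [0, 0, 0]
  grip: [1, 1, 1, 1, 1, 1]

```text
time: 6.17
tool_pos: [574.0, -299.3, 77.2]
orientation: [-180.0, 0.0, 172.0]
wrist_force: [-0.2, 0.0, -1.6]
grip_width: 46.0
```

Emit:
send_rows:
  travel:
    - [0, 0, 0]
    - [0, 0, 0]
    - [0, 0, 0]
  twist:
    - [0, 0, 0]
    - [0, 0, 0]
    - [0, 0, 0]
  grip: [1, 1, 1]

```text
time: 6.42
tool_pos: [574.1, -299.4, 77.3]
orientation: [-180.0, 0.1, 172.0]
wrist_force: [-0.4, 0.8, -1.7]
grip_width: 46.4
```

```bash
python3 - <<'E'
from h import *
c=read_camera("top");s=read_state();print(s["time"],s["tool_pos"],s["orientation"],s["wrist_force"])
X=cloud(c);hsv=cv2.cvtColor(c["frame"],cv2.COLOR_RGB2HSV)
w=np.hypot(X[...,0]-631,X[...,1]-38)<45
q=X[w&(abs(hsv[...,0].astype(int)-56)<14)&(hsv[...,1]>80)];print("green coaster",len(q),circ(q[:,:2]),q.mean(0))
E
```

```text
6.4667 [ 574.0112258  -299.359764     77.18884606] [-1.79972341e+02  5.03474262e-02  1.71987609e+02] [-0.31630112 -0.51452181 -2.70129695]
green coaster 443 (array([630.45705635,  37.33230673]), np.float64(30.685837478721417)) [630.16835419  37.47081483  16.03753199]
```

Emit:
send_rows:
  travel:
    - [0, 0, 0.03]
    - [0, 0, 0.06]
    - [0, 0, 0.06]
  twist:
    - [0, 0, 0]
    - [0, 0, 0]
    - [0, 0, 0]
  grip: [1, 1, 1]

```text
time: 6.72
tool_pos: [574.3, -299.5, 76.7]
orientation: [-180.0, 0.1, 172.0]
wrist_force: [-1.6, 1.0, 7.4]
grip_width: 46.5
```

Emit:
send_rows:
  travel:
    - [0, 0, 0]
    - [0, 0, 0]
    - [0, 0, 0]
    - [0, 0, -1.2]
    - [0, 0, -2.4]
    - [0, 0, -3.6]
    - [0, 0, -4.8]
    - [0, 0, -5.2]
  twist:
    - [0, 0, 0]
    - [0, 0, 0]
    - [0, 0, 0]
    - [0, 0, 0]
    - [0, 0, 0]
    - [0, 0, 0]
    - [0, 0, 0]
    - [0, 0, 0]
  grip: [0, 0, 0, 0, 0, 0, 0, 0]

```text
time: 7.38
tool_pos: [575.6, -300.3, 237.1]
orientation: [-179.8, 0.4, 172.0]
wrist_force: [-0.1, -0.4, 0.6]
grip_width: 85.3
```

```bash
python3 - <<'E'
from h import *
s=read_state();print(s["tool_pos"],s["grip_width"])
plan([((556.8,-17.9,235),171,1),((556.8,-17.9,88),171,2)],((574.3,-299.5,232.7),172))
E
```

```text
[ 575.59545974 -300.31100894  237.10824124] 85.34109930570177
n 5 travel [0.94, 4.61, -0.04] twist z 0.009 ->  [ 566. -159.  234.] 172
n 5 travel [0.98, 4.6, -0.04] twist z 0.009 ->  [557. -18. 235.] 171
n 6 travel [-0.0, -0.0, 4.9] twist z -0.0 ->  [557. -18.  88.] 171
```

Emit:
send_rows:
  travel:
    - [0.26, 1.25, 0]
    - [0.52, 2.5, 0]
    - [0.78, 3.75, 0]
    - [1.04, 5.0, 0]
    - [1.3, 6.25, 0]
    - [1.56, 7.5, 0]
    - [1.82, 8.75, 0]
    - [1.92, 9.21, 0]
  twist:
    - [0, 0, 0]
    - [0, 0, 0]
    - [0, 0, 0]
    - [0, 0, 0.018]
    - [0, 0, 0.018]
    - [0, 0, 0.018]
    - [0, 0, 0.018]
    - [0, 0, 0.018]
  grip: [0, 0, 0, 0, 0, 0, 0, 0]

```text
time: 8.05
tool_pos: [554.2, -13.1, 230.8]
orientation: [179.9, -0.1, 171.2]
wrist_force: [-0.1, -0.3, 0.7]
grip_width: 85.2
```

Emit:
send_rows:
  travel:
    - [0, 0, 0]
    - [0, 0, 0]
    - [0, 0, 1.2]
    - [0, 0, 2.4]
    - [0, 0, 2.4]
    - [0, 0, 2.4]
  twist:
    - [0, 0, 0]
    - [0, 0, 0]
    - [0, 0, 0]
    - [0, 0, 0]
    - [0, 0, 0]
    - [0, 0, 0]
  grip: [0, 0, 0, 0, 0, 0]

```text
time: 8.55
tool_pos: [553.1, -18.8, 157.1]
orientation: [-180.0, -0.3, 170.8]
wrist_force: [0.6, -0.4, 1.2]
grip_width: 85.3
```

```bash
python3 - <<'E'
from h import *
c=read_camera("wrist");s=read_state();print(s["tool_pos"],s["orientation"])
X=cloud(c);p=X.reshape(-1,3)
for n,g in(("b",(610,-93)),("o",(556,-18))):
    q=p[(np.hypot(*(p[:,:2]-g).T)<32)&(np.abs(p[:,2]-120)<6)]
    if len(q)>50: print(n,len(q),circ(q[:,:2]))
plan([((556.8,-17.9,88),171,2)])
E
```

```text
[555.07746253 -18.83484233 159.20597606] [-1.79974558e+02 -5.95127175e-02  1.70849816e+02]
b 1558 (array([609.76778749, -86.22898741]), np.float64(15.833307622927158))
o 4915 (array([556.03710832, -18.77170817]), np.float64(21.133798082087424))
n 4 travel [-0.05, 0.04, 2.37] twist z -0.003 ->  [557. -18.  88.] 171
```

Emit:
send_rows:
  travel:
    - [-0.03, 0, 0.8]
    - [-0.03, 0, 1.6]
    - [-0.03, 0, 2.2]
    - [-0.03, 0, 2.37]
    - [-0.03, 0, 2.37]
    - [-0.03, 0, 2.37]
    - [-0.03, 0, 2.37]
  twist:
    - [0, 0, 0]
    - [0, 0, 0]
    - [0, 0, 0]
    - [0, 0, 0]
    - [0, 0, 0]
    - [0, 0, 0]
    - [0, 0, 0]
  grip: [0, 0, 0, 0, 0, 0.5, 1]

```text
time: 9.18
tool_pos: [558.0, -18.1, 90.0]
orientation: [-180.0, 0.2, 170.9]
wrist_force: [0.3, 0.5, 0.3]
grip_width: 63.9
```

Emit:
send_rows:
  travel:
    - [0, 0, 0]
    - [0, 0, 0]
    - [0, 0, 0]
    - [0, 0, 0]
    - [0, 0, 0]
    - [0, 0, 0]
  twist:
    - [0, 0, 0]
    - [0, 0, 0]
    - [0, 0, 0]
    - [0, 0, 0]
    - [0, 0, 0]
    - [0, 0, 0]
  grip: [1, 1, 1, 1, 1, 1]

```text
time: 9.68
tool_pos: [557.5, -18.1, 89.7]
orientation: [-180.0, 0.2, 171.0]
wrist_force: [-1.5, -1.0, 4.9]
grip_width: 46.4
```

```bash
python3 - <<'E'
from h import *
s=read_state();p=s["tool_pos"];print(p,s["orientation"],s["wrist_force"],s["grip_width"])
plan([((556.8,-17.9,p[2]+135),171,1),((484.8,-302.7,p[2]+128),172,2),((484.8,-302.7,p[2]-10),172,2)])
E
```

```text
[557.53381674 -18.10917882  89.72397919] [-179.96118952    0.21281007  170.95615189] [-1.54801648 -1.03357853  4.86090869] 46.38245012433306
n 5 travel [0.03, 0.0, -4.5] twist z -0.001 ->  [557. -18. 225.] 171
n 5 travel [0.44, -4.88, 0.12] twist z -0.009 ->  [ 521. -160.  221.] 172
n 5 travel [0.49, -4.87, 0.12] twist z -0.009 ->  [ 485. -303.  218.] 172
n 6 travel [0.0, 0.0, 4.6] twist z -0.0 ->  [ 485. -303.   80.] 172
```

Emit:
send_rows:
  travel:
    - [0, 0, -1]
    - [0, 0, -2.2]
    - [0, 0, -3.3]
    - [0, 0, -3.3]
  twist:
    - [0, 0, 0]
    - [0, 0, 0]
    - [0, 0, 0]
    - [0, 0, 0]
  grip: [1, 1, 1, 1]

```text
time: 10.02
tool_pos: [560.2, -18.1, 194.3]
orientation: [180.0, 0.7, 171.0]
wrist_force: [1.1, -0.8, -1.6]
grip_width: 46.0
```

Emit:
send_rows:
  travel:
    - [0.12, -1.25, 0]
    - [0.24, -2.5, 0]
    - [0.36, -3.75, 0]
    - [0.48, -5.0, 0]
    - [0.6, -6.25, 0]
    - [0.72, -7.5, 0]
    - [0.84, -8.75, 0]
    - [0.93, -9.75, 0]
  twist:
    - [0, 0, 0]
    - [0, 0, 0]
    - [0, 0, -0.018]
    - [0, 0, -0.018]
    - [0, 0, -0.018]
    - [0, 0, -0.018]
    - [0, 0, -0.018]
    - [0, 0, -0.018]
  grip: [1, 1, 1, 1, 1, 1, 1, 1]

```text
time: 10.68
tool_pos: [481.5, -304.6, 186.8]
orientation: [-179.9, 0.0, 171.9]
wrist_force: [0.1, -1.1, -2.1]
grip_width: 46.1
```

Emit:
send_rows:
  travel:
    - [0, 0, 0]
    - [0, 0, 0]
    - [0, 0, 1]
    - [0, 0, 2]
    - [0, 0, 2]
    - [0, 0, 2]
    - [0, 0, 2]
  twist:
    - [0, 0, 0]
    - [0, 0, 0]
    - [0, 0, 0]
    - [0, 0, 0]
    - [0, 0, 0]
    - [0, 0, 0]
    - [0, 0, 0]
  grip: [1, 1, 1, 1, 1, 1, 1]

```text
time: 11.27
tool_pos: [483.2, -301.4, 127.9]
orientation: [-180.0, 0.0, 172.1]
wrist_force: [0.0, -0.1, -1.4]
grip_width: 46.1
```

```bash
python3 - <<'E'
from h import *
s=read_state();p=s["tool_pos"];print(p,s["orientation"],s["wrist_force"],s["grip_width"])
plan([((484.8,-302.7,77),172,2)])
c=read_camera("top");X=cloud(c);hsv=cv2.cvtColor(c["frame"],cv2.COLOR_RGB2HSV)
w=np.hypot(X[...,0]-557,X[...,1]+18)<45
q=X[w&(hsv[...,0]<14)&(hsv[...,1]>150)&(hsv[...,2]>150)];print("orange coaster",len(q),circ(q[:,:2]),q.mean(0))
E
```

```text
[ 483.1663573  -301.42856897  127.87592925] [-1.79987419e+02  3.48034331e-02  1.72067300e+02] [ 0.03165047 -0.07767142 -1.381615  ] 46.14797479281001
n 4 travel [-0.06, -0.03, 1.7] twist z 0.001 ->  [ 485. -303.   77.] 172Traceback (most recent call last):
  File "<stdin>", line 6, in <module>
  File "h.py", line 9, in circ
    h=cv2.convexHull(p.astype(np.float32))[:,0]
      ~~~~~~~~~~~~~~~~~~~~~~~~~~~~~~~~~~~~^^^^^
TypeError: 'NoneType' object is not subscriptable
```

Emit:
send_rows:
  travel:
    - [-0.05, -0.02, 0.6]
    - [-0.05, -0.02, 1.1]
    - [-0.05, -0.02, 1.4]
    - [-0.05, -0.02, 1.55]
    - [-0.05, -0.02, 1.62]
    - [-0.05, -0.02, 1.7]
    - [-0.05, -0.02, 1.72]
    - [-0.05, -0.02, 1.72]
  twist:
    - [0, 0, 0]
    - [0, 0, 0]
    - [0, 0, 0]
    - [0, 0, 0]
    - [0, 0, 0]
    - [0, 0, 0]
    - [0, 0, 0]
    - [0, 0, 0]
  grip: [1, 1, 1, 1, 1, 1, 1, 1]

```text
time: 11.98
tool_pos: [484.6, -303.2, 77.7]
orientation: [-180.0, 0.1, 172.0]
wrist_force: [-2.6, 2.8, 9.0]
grip_width: 46.3
```

Emit:
send_rows:
  travel:
    - [0, 0, 0]
    - [0, 0, 0]
    - [0, 0, 0]
    - [0, 0, -1.2]
    - [0, 0, -2.4]
    - [0, 0, -3.6]
    - [0, 0, -4.8]
    - [0, 0, -5.2]
  twist:
    - [0, 0, 0]
    - [0, 0, 0]
    - [0, 0, 0]
    - [0, 0, 0]
    - [0, 0, 0]
    - [0, 0, 0]
    - [0, 0, 0]
    - [0, 0, 0]
  grip: [0, 0, 0, 0, 0, 0, 0, 0]

```text
time: 12.65
tool_pos: [486.0, -304.5, 237.3]
orientation: [-179.7, 0.4, 172.0]
wrist_force: [1.2, -0.5, 1.2]
grip_width: 85.5
```

```bash
python3 - <<'E'
from h import *
plan([((610,-92.9,235),82,2)],((484.8,-303,233),172))
E
```

```text
n 8 travel [-1.58, 3.76, -0.03] twist z 0.785 ->  [ 547. -198.  234.] 127
n 8 travel [1.54, 3.77, -0.03] twist z 0.785 ->  [610. -93. 235.] 82
```

Emit:
send_rows:
  travel:
    - [-1.58, 3.76, 0]
    - [-1.58, 3.76, 0]
    - [-1.58, 3.76, 0]
    - [-1.58, 3.76, 0]
    - [-1.58, 3.76, 0]
    - [-1.58, 3.76, 0]
    - [-1.58, 3.76, 0]
    - [-1.58, 3.76, 0]
  twist:
    - [0, 0, 0.112]
    - [0, 0, 0.224]
    - [0, 0, 0.336]
    - [0, 0, 0.449]
    - [0, 0, 0.561]
    - [0, 0, 0.673]
    - [0, 0, 0.785]
    - [0, 0, 0.785]
  grip: [0, 0, 0, 0, 0, 0, 0, 0]

```text
time: 13.32
tool_pos: [546.8, -197.7, 231.2]
orientation: [180.0, 0.0, 126.9]
wrist_force: [0.6, 0.4, 0.2]
grip_width: 85.4
```

Emit:
send_rows:
  travel:
    - [1.54, 3.77, 0]
    - [1.54, 3.77, 0]
    - [1.54, 3.77, 0]
    - [1.54, 3.77, 0]
    - [1.54, 3.77, 0]
    - [1.54, 3.77, 0]
    - [1.54, 3.77, 0]
    - [1.54, 3.77, 0]
  twist:
    - [0, 0, 0.112]
    - [0, 0, 0.224]
    - [0, 0, 0.336]
    - [0, 0, 0.449]
    - [0, 0, 0.561]
    - [0, 0, 0.673]
    - [0, 0, 0.785]
    - [0, 0, 0.785]
  grip: [0, 0, 0, 0, 0, 0, 0, 0]

```text
time: 13.98
tool_pos: [609.2, -92.8, 231.1]
orientation: [180.0, 0.0, 82.1]
wrist_force: [0.1, -0.3, -0.3]
grip_width: 85.1
```

Emit:
send_rows:
  travel:
    - [0, 0, 0.8]
    - [0, 0, 1.6]
    - [0, 0, 2.2]
    - [0, 0, 2.2]
    - [0, 0, 2.2]
  twist:
    - [0, 0, 0]
    - [0, 0, 0]
    - [0, 0, 0]
    - [0, 0, 0]
    - [0, 0, 0]
  grip: [0, 0, 0, 0, 0]

```text
time: 14.4
tool_pos: [608.1, -92.8, 164.3]
orientation: [-179.8, -0.0, 82.2]
wrist_force: [0.5, -0.4, -0.7]
grip_width: 85.5
```

```bash
python3 - <<'E'
from h import *
c=read_camera("wrist");s=read_state();print(s["tool_pos"],s["orientation"])
X=cloud(c);p=X.reshape(-1,3)
q=p[(np.hypot(*(p[:,:2]-(610,-93)).T)<32)&(np.abs(p[:,2]-120)<6)];print(len(q),circ(q[:,:2]))
plan([((610,-92.9,88),82,2)])
E
```

```text
[609.15127502 -93.01340743 165.6993078 ] [1.79993984e+02 5.63661913e-03 8.21578612e+01]
4601 (array([610.45022706, -93.18389667]), np.float64(21.20959778598219))
n 5 travel [0.01, 0.03, 2.59] twist z 0.003 ->  [610. -93.  88.] 82
```

Emit:
send_rows:
  travel:
    - [0, 0.03, 0.8]
    - [0, 0.03, 1.6]
    - [0, 0.03, 2.3]
    - [0, 0.03, 2.57]
    - [0, 0.03, 2.57]
    - [0, 0.03, 2.57]
    - [0, 0.03, 2.57]
  twist:
    - [0, 0, 0]
    - [0, 0, 0]
    - [0, 0, 0]
    - [0, 0, 0]
    - [0, 0, 0]
    - [0, 0, 0]
    - [0, 0, 0]
  grip: [0, 0, 0, 0, 0, 0.5, 1]

```text
time: 15.03
tool_pos: [611.5, -93.4, 90.2]
orientation: [179.8, 0.0, 82.1]
wrist_force: [0.5, 0.2, 0.5]
grip_width: 64.2
```

Emit:
send_rows:
  travel:
    - [0, 0, 0]
    - [0, 0, 0]
    - [0, 0, 0]
    - [0, 0, 0]
    - [0, 0, 0]
    - [0, 0, 0]
  twist:
    - [0, 0, 0]
    - [0, 0, 0]
    - [0, 0, 0]
    - [0, 0, 0]
    - [0, 0, 0]
    - [0, 0, 0]
  grip: [1, 1, 1, 1, 1, 1]

```text
time: 15.53
tool_pos: [611.0, -93.3, 90.1]
orientation: [179.8, 0.0, 82.0]
wrist_force: [-2.9, 1.3, 5.8]
grip_width: 46.2
```

```bash
python3 - <<'E'
from h import *
s=read_state();p=s["tool_pos"];print(p,s["orientation"],s["wrist_force"],s["grip_width"])
p[2]+=135
plan([((394.9,-306.5,p[2]-15),172,2)],(p,82))
E
```

```text
[610.97576408 -93.2809436   90.1393679 ] [1.79833276e+02 3.38281773e-02 8.20449150e+01] [-2.8892328   1.3260135   5.79034361] 46.156872883306434
n 8 travel [-4.02, -3.07, 0.25] twist z -0.785 ->  [ 503. -200.  218.] 127
n 8 travel [-0.67, -5.01, 0.25] twist z -0.785 ->  [ 395. -306.  210.] 172
```

Emit:
send_rows:
  travel:
    - [0, 0, -1]
    - [0, 0, -2.2]
    - [0, 0, -3.4]
    - [0, 0, -4.5]
    - [0, 0, -4.5]
  twist:
    - [0, 0, 0]
    - [0, 0, 0]
    - [0, 0, 0]
    - [0, 0, 0]
    - [0, 0, 0]
  grip: [1, 1, 1, 1, 1]

```text
time: 15.95
tool_pos: [613.7, -93.9, 231.6]
orientation: [179.2, 0.1, 82.0]
wrist_force: [1.0, -0.9, -0.9]
grip_width: 46.0
```

Emit:
send_rows:
  travel:
    - [-0.57, -0.44, 0]
    - [-1.15, -0.88, 0]
    - [-1.72, -1.32, 0]
    - [-2.3, -1.75, 0]
    - [-2.87, -2.19, 0]
    - [-3.45, -2.63, 0]
    - [-4.02, -3.07, 0]
    - [-4.02, -3.07, 0]
  twist:
    - [0, 0, -0.112]
    - [0, 0, -0.224]
    - [0, 0, -0.336]
    - [0, 0, -0.449]
    - [0, 0, -0.561]
    - [0, 0, -0.673]
    - [0, 0, -0.785]
    - [0, 0, -0.785]
  grip: [1, 1, 1, 1, 1, 1, 1, 1]

```text
time: 16.62
tool_pos: [499.2, -201.6, 222.5]
orientation: [-179.8, -0.0, 127.0]
wrist_force: [0.2, -0.1, -3.0]
grip_width: 46.2
```

Emit:
send_rows:
  travel:
    - [-0.1, -0.72, 0]
    - [-0.19, -1.43, 0]
    - [-0.29, -2.15, 0]
    - [-0.38, -2.86, 0]
    - [-0.48, -3.58, 0]
    - [-0.57, -4.29, 0]
    - [-0.67, -5.01, 0]
    - [-0.67, -5.01, 0]
  twist:
    - [0, 0, -0.112]
    - [0, 0, -0.224]
    - [0, 0, -0.336]
    - [0, 0, -0.449]
    - [0, 0, -0.561]
    - [0, 0, -0.673]
    - [0, 0, -0.785]
    - [0, 0, -0.785]
  grip: [1, 1, 1, 1, 1, 1, 1, 1]

```text
time: 17.28
tool_pos: [392.1, -308.0, 222.7]
orientation: [-179.9, -0.1, 171.9]
wrist_force: [-1.3, 0.6, -3.4]
grip_width: 46.1
```

Emit:
send_rows:
  travel:
    - [0, 0, 0]
    - [0, 0, 1]
    - [0, 0, 2]
    - [0, 0, 3]
    - [0, 0, 3.5]
    - [0, 0, 3.5]
    - [0, 0, 3.5]
    - [0, 0, 3.5]
  twist:
    - [0, 0, 0]
    - [0, 0, 0]
    - [0, 0, 0]
    - [0, 0, 0]
    - [0, 0, 0]
    - [0, 0, 0]
    - [0, 0, 0]
    - [0, 0, 0]
  grip: [1, 1, 1, 1, 1, 1, 1, 1]

```text
time: 17.95
tool_pos: [395.3, -306.4, 119.2]
orientation: [-179.9, 0.1, 172.0]
wrist_force: [0.8, -0.7, -2.7]
grip_width: 45.9
```

```bash
python3 - <<'E'
from h import *
s=read_state();p=s["tool_pos"];print(p,s["orientation"],s["wrist_force"],s["grip_width"])
plan([((394.9,-306.5,77.5),172,2)])
c=read_camera("top");cv2.imwrite("pics/t2.png",c["frame"][:,:,::-1])
E
```

```text
[ 395.31805073 -306.38343197  119.16879721] [-1.79942806e+02  9.59852331e-02  1.72005585e+02] [ 0.84043597 -0.70947207 -2.74051255] 45.93607890113287
n 4 travel [0.01, -0.01, 1.39] twist z 0.0 ->  [ 395. -306.   78.] 172
```

View pics/t2.png

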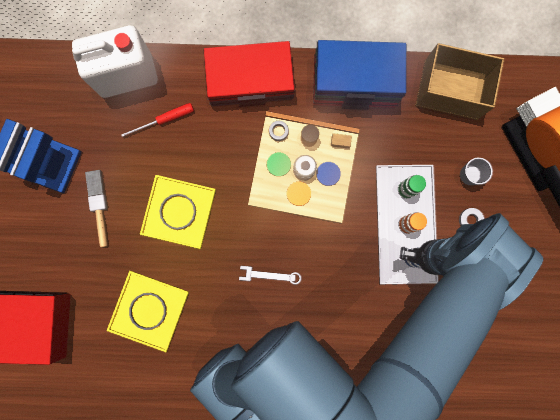

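Green (414,185) and orange (417,222) stand upright on the steel tray. The three coasters (278,164), (299,194) and (328,174) and the filter (305,168) are in clear view. I'll lower the blue can and measure the coasters.

Emit:
send_rows:
  travel:
    - [0, 0, 0.5]
    - [0, 0, 0.9]
    - [0, 0, 1.1]
    - [0, 0, 1.25]
    - [0, 0, 1.33]
    - [0, 0, 1.4]
    - [0, 0, 1.42]
    - [0, 0, 1.42]
  twist:
    - [0, 0, 0]
    - [0, 0, 0]
    - [0, 0, 0]
    - [0, 0, 0]
    - [0, 0, 0]
    - [0, 0, 0]
    - [0, 0, 0]
    - [0, 0, 0]
  grip: [1, 1, 1, 1, 1, 1, 1, 1]

```text
time: 18.67
tool_pos: [394.9, -306.7, 78.1]
orientation: [-179.9, 0.1, 172.0]
wrist_force: [-3.5, 3.5, 13.2]
grip_width: 46.5
```

```bash
python3 - <<'E'
from h import *
c=read_camera("top");X=cloud(c);np.savez("top2.npz",**c)
hsv=cv2.cvtColor(c["frame"],cv2.COLOR_RGB2HSV).astype(int)
for n,u,v in(("green",278,164),("orange",299,196),("blue",328,175)):
    h,s_=hsv[v,u,:2]; a=X[v,u]
    m=(np.hypot(X[...,0]-a[0],X[...,1]-a[1])<40)&(abs(hsv[...,0]-h)<7)&(hsv[...,1]>0.6*s_)
    k,l=cv2.connectedComponents(m.astype(np.uint8));q=X[l==l[v,u]];print(n,hsv[v,u],len(q),circ(q[:,:2]),q.mean(0).round(1))
q=X[(np.hypot(X[...,0]-618.5,X[...,1]+29)<36)&(abs(X[...,2]-66)<7)];print("filter",circ(q[:,:2]),q.mean(0))
plan([((618.6,-29.2,215),171,2)],((395,-306.5,233),172))
E
```

```text
green [ 55  90 220] 393 (array([630.29768915,  37.45818308]), np.float64(30.523881315248715)) [629.6  37.1  16.3]
orange [ 21 152 249] 474 (array([553.90954865, -16.92745851]), np.float64(31.67087455372825)) [553.8 -17.   15.6]
blue [116  92 186] 421 (array([609.22730465, -92.92317243]), np.float64(30.081938698760933)) [609.1 -93.1  16. ]
filter (array([617.86367135, -28.88006193]), np.float64(28.420150711305375)) [617.33317264 -29.01565842  66.01233306]
n 6 travel [-3.05, 5.1, 0.3] twist z 0.009 ->  [ 507. -168.  224.] 172
n 6 travel [-3.0, 5.12, 0.3] twist z 0.009 ->  [619. -29. 215.] 171
```

Emit:
send_rows:
  travel:
    - [0, 0, 0]
    - [0, 0, 0]
    - [0, 0, 0]
    - [0, 0, -1.2]
    - [0, 0, -2.4]
    - [0, 0, -3.6]
    - [0, 0, -4.8]
    - [0, 0, -5.2]
  twist:
    - [0, 0, 0]
    - [0, 0, 0]
    - [0, 0, 0]
    - [0, 0, 0]
    - [0, 0, 0]
    - [0, 0, 0]
    - [0, 0, 0]
    - [0, 0, 0]
  grip: [0, 0, 0, 0, 0, 0, 0, 0]

```text
time: 19.38
tool_pos: [396.1, -308.1, 237.1]
orientation: [-179.7, 0.4, 172.0]
wrist_force: [0.3, -0.7, 0.8]
grip_width: 85.2
```

Emit:
send_rows:
  travel:
    - [-3.05, 5.1, 0.3]
    - [-3.05, 5.1, 0.3]
    - [-3.05, 5.1, 0.3]
    - [-3.05, 5.1, 0.3]
    - [-3.05, 5.1, 0.3]
    - [-3.05, 5.1, 0.3]
  twist:
    - [0, 0, 0.009]
    - [0, 0, 0.009]
    - [0, 0, 0.009]
    - [0, 0, 0.009]
    - [0, 0, 0.009]
    - [0, 0, 0.009]
  grip: [0, 0, 0, 0, 0, 0]

```text
time: 19.88
tool_pos: [507.7, -165.0, 222.1]
orientation: [180.0, 0.0, 171.8]
wrist_force: [0.5, -0.2, -0.2]
grip_width: 85.4
```

Emit:
send_rows:
  travel:
    - [-3.0, 5.12, 0.3]
    - [-3.0, 5.12, 0.3]
    - [-3.0, 5.12, 0.3]
    - [-3.0, 5.12, 0.3]
    - [-3.0, 5.12, 0.3]
    - [-3.0, 5.12, 0.3]
    - [-3.0, 5.12, 2.3]
    - [-3.0, 5.12, 2.3]
  twist:
    - [0, 0, 0.009]
    - [0, 0, 0.009]
    - [0, 0, 0.009]
    - [0, 0, 0.009]
    - [0, 0, 0.009]
    - [0, 0, 0.009]
    - [0, 0, 0.009]
    - [0, 0, 0.009]
  grip: [0, 0, 0, 0, 0, 0, 0, 0]

```text
time: 20.55
tool_pos: [616.7, -30.7, 151.3]
orientation: [-179.9, -0.1, 170.9]
wrist_force: [-0.2, 0.2, -1.6]
grip_width: 85.3
```

Emit:
send_rows:
  travel:
    - [0, 0, 0.6]
    - [0, 0, 0.6]
    - [0, 0, 0.6]
    - [0, 0, 0.6]
  twist:
    - [0, 0, 0]
    - [0, 0, 0]
    - [0, 0, 0]
    - [0, 0, 0]
  grip: [0, 0, 0, 0]

```text
time: 20.88
tool_pos: [618.0, -30.4, 136.8]
orientation: [-180.0, 0.1, 170.9]
wrist_force: [0.2, 0.6, -0.2]
grip_width: 85.2
```

```bash
python3 - <<'E'
from h import *
c=read_camera("wrist");s=read_state();print(s["tool_pos"],s["orientation"])
X=cloud(c);p=X.reshape(-1,3)
q=p[(np.hypot(*(p[:,:2]-(618,-29)).T)<38)&(np.abs(p[:,2]-66)<5)];print(len(q),circ(q[:,:2]))
plan([((618.4,-29,48),171,2)])
E
```

```text
[618.5788893  -30.0984514  137.27287088] [-1.79978027e+02  1.53764250e-01  1.70883344e+02]
5999 (array([618.44722547, -29.86646961]), np.float64(28.355933627947113))
n 5 travel [0.01, 0.04, 2.98] twist z -0.002 ->  [618. -29.  48.] 171
```

Emit:
send_rows:
  travel:
    - [0, 0.02, 0.9]
    - [0, 0.02, 1.8]
    - [0, 0.02, 2.6]
    - [0, 0.02, 2.98]
    - [0, 0.02, 2.98]
    - [0, 0.02, 2.98]
    - [0, 0.02, 2.98]
  twist:
    - [0, 0, 0]
    - [0, 0, 0]
    - [0, 0, 0]
    - [0, 0, 0]
    - [0, 0, 0]
    - [0, 0, 0]
    - [0, 0, 0]
  grip: [0, 0, 0, 0, 0, 0.4, 1]

```text
time: 21.52
tool_pos: [619.6, -28.6, 48.1]
orientation: [-180.0, 0.2, 171.0]
wrist_force: [-0.3, -0.4, 0.6]
grip_width: 63.6
```

Emit:
send_rows:
  travel:
    - [0, 0, 0]
    - [0, 0, 0]
    - [0, 0, 0]
    - [0, 0, 0]
    - [0, 0, 0]
    - [0, 0, 0]
  twist:
    - [0, 0, 0]
    - [0, 0, 0]
    - [0, 0, 0]
    - [0, 0, 0]
    - [0, 0, 0]
    - [0, 0, 0]
  grip: [1, 1, 1, 1, 1, 1]

```text
time: 22.02
tool_pos: [620.1, -28.8, 48.7]
orientation: [-180.0, 0.3, 171.0]
wrist_force: [-0.3, -1.3, 6.6]
grip_width: 56.7
```

```bash
python3 - <<'E'
from h import *
s=read_state();p=s["tool_pos"];print(p,s["orientation"],s["wrist_force"],s["grip_width"])
p[2]+=100
plan([((498.2,295,p[2]),171,2)],(p,171))
E
```

```text
[620.11885362 -28.75615175  48.71223738] [-179.97390622    0.29193446  170.95754372] [-0.28862123 -1.28083415  6.6333601 ] 56.746994600073855
n 6 travel [2.85, 5.01, 0.0] twist z -0.0 ->  [559. 133. 149.] 171
n 6 travel [2.85, 5.01, 0.0] twist z -0.0 ->  [498. 295. 149.] 171
```

Emit:
send_rows:
  travel:
    - [0, 0, -1]
    - [0, 0, -2.2]
    - [0, 0, -3.3]
    - [0, 0, -3.3]
  twist:
    - [0, 0, 0]
    - [0, 0, 0]
    - [0, 0, 0]
    - [0, 0, 0]
  grip: [1, 1, 1, 1]

```text
time: 22.35
tool_pos: [622.5, -28.8, 153.3]
orientation: [180.0, 0.7, 171.0]
wrist_force: [0.6, 0.3, -1.1]
grip_width: 55.9
```

Emit:
send_rows:
  travel:
    - [0.48, 0.83, 0]
    - [0.95, 1.67, 0]
    - [1.43, 2.5, 0]
    - [1.9, 3.34, 0]
    - [2.38, 4.18, 0]
    - [2.85, 5.01, 0]
    - [3.33, 5.85, 0]
    - [3.8, 6.68, 0]
  twist:
    - [0, 0, 0]
    - [0, 0, 0]
    - [0, 0, 0]
    - [0, 0, 0]
    - [0, 0, 0]
    - [0, 0, 0]
    - [0, 0, 0]
    - [0, 0, 0]
  grip: [1, 1, 1, 1, 1, 1, 1, 1]

```text
time: 23.02
tool_pos: [536.0, 188.8, 145.1]
orientation: [180.0, 0.0, 171.0]
wrist_force: [0.7, 0.1, -3.1]
grip_width: 56.3
```

Emit:
send_rows:
  travel:
    - [0.48, 0.84, 0]
    - [0.95, 1.67, 0]
    - [1.43, 2.5, 0]
    - [1.9, 3.34, 0]
    - [1.9, 3.34, 0]
    - [1.9, 3.34, 0.8]
    - [1.9, 3.34, 1.6]
    - [1.9, 3.34, 1.6]
  twist:
    - [0, 0, 0]
    - [0, 0, 0]
    - [0, 0, 0]
    - [0, 0, 0]
    - [0, 0, 0]
    - [0, 0, 0]
    - [0, 0, 0]
    - [0, 0, 0]
  grip: [1, 1, 1, 1, 1, 1, 1, 1]

```text
time: 23.68
tool_pos: [493.1, 294.1, 92.7]
orientation: [-179.7, -0.4, 171.0]
wrist_force: [-1.7, -1.2, -3.6]
grip_width: 56.5
```

Emit:
send_rows:
  travel:
    - [0, 0, 0]
    - [0, 0, 0]
    - [0, 0, 0]
    - [0, 0, 0]
  twist:
    - [0, 0, 0]
    - [0, 0, 0]
    - [0, 0, 0]
    - [0, 0, 0]
  grip: [1, 1, 1, 1]

```text
time: 24.02
tool_pos: [497.6, 295.7, 98.6]
orientation: [179.9, 0.1, 170.9]
wrist_force: [0.5, 0.4, -1.5]
grip_width: 56.4
```

```bash
python3 - <<'E'
from h import *
s=read_state();p=s["tool_pos"];print(p,s["orientation"],s["wrist_force"],s["grip_width"])
plan([((498.2,295,41.7),171,2)])
c=read_camera("wrist");cv2.imwrite("pics/w3.png",c["frame"][:,:,::-1])
E
```

```text
[497.57790222 295.74238494  98.57349449] [1.79916084e+02 1.43198353e-01 1.70936911e+02] [ 0.518539    0.44311194 -1.51553889] 56.416452995849
n 4 travel [-0.02, -0.02, 1.9] twist z -0.001 ->  [498. 295.  42.] 171
```

View pics/w3.png

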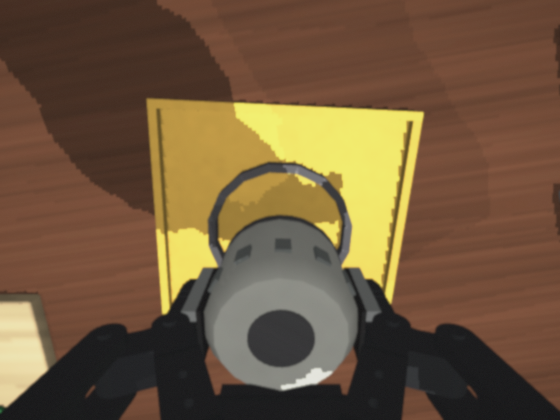

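The filter is held upright over the ring. The ring's far arc is at (281,165) and the filter's end at (281,338), laterally in line. Lowering it now.

Emit:
send_rows:
  travel:
    - [-0.02, -0.02, 0.7]
    - [-0.02, -0.02, 1.3]
    - [-0.02, -0.02, 1.6]
    - [-0.02, -0.02, 1.75]
    - [-0.02, -0.02, 1.83]
    - [-0.02, -0.02, 1.88]
    - [-0.02, -0.02, 1.91]
    - [-0.02, -0.02, 1.91]
  twist:
    - [0, 0, 0]
    - [0, 0, 0]
    - [0, 0, 0]
    - [0, 0, 0]
    - [0, 0, 0]
    - [0, 0, 0]
    - [0, 0, 0]
    - [0, 0, 0]
  grip: [1, 1, 1, 1, 1, 1, 1, 1]

```text
time: 24.73
tool_pos: [496.5, 294.6, 41.7]
orientation: [-180.0, 0.0, 171.0]
wrist_force: [-5.6, -2.3, 8.1]
grip_width: 56.6
```

Emit:
send_rows:
  travel:
    - [0, 0, 0]
    - [0, 0, 0]
  twist:
    - [0, 0, 0]
    - [0, 0, 0]
  grip: [1, 1]

```text
time: 24.9
tool_pos: [496.5, 294.6, 41.7]
orientation: [-180.0, 0.0, 171.0]
wrist_force: [-5.0, -1.8, 7.4]
grip_width: 56.2
```

Emit:
send_rows:
  travel:
    - [0, 0, 0]
    - [0, 0, 0]
    - [0, 0, 0]
    - [0, 0, -1.2]
    - [0, 0, -2.4]
    - [0, 0, -3.6]
    - [0, 0, -4.8]
    - [0, 0, -6]
  twist:
    - [0, 0, 0]
    - [0, 0, 0]
    - [0, 0, 0]
    - [0, 0, 0]
    - [0, 0, 0]
    - [0, 0, 0]
    - [0, 0, 0]
    - [0, 0, 0]
  grip: [0, 0, 0, 0, 0, 0, 0, 0]

```text
time: 25.57
tool_pos: [496.9, 294.8, 221.8]
orientation: [180.0, 0.1, 171.0]
wrist_force: [1.4, 0.7, -0.2]
grip_width: 85.5
```

```bash
python3 - <<'E'
from h import *
plan([((395,-306.5,221.5),172,1)],((496.7,294.8,221.5),171))
E
```

```text
n 6 travel [0.07, -6.78, 0.0] twist z -0.006 ->  [463.  94. 222.] 171
n 6 travel [0.11, -6.78, 0.0] twist z -0.006 ->  [ 429. -106.  222.] 172
n 6 travel [0.15, -6.77, 0.0] twist z -0.006 ->  [ 395. -306.  222.] 172
```

Emit:
send_rows:
  travel:
    - [0.07, -6.78, 0]
    - [0.07, -6.78, 0]
    - [0.07, -6.78, 0]
    - [0.07, -6.78, 0]
    - [0.07, -6.78, 0]
  twist:
    - [0, 0, -0.006]
    - [0, 0, -0.006]
    - [0, 0, -0.006]
    - [0, 0, -0.006]
    - [0, 0, -0.006]
  grip: [0, 0, 0, 0, 0]

```text
time: 25.98
tool_pos: [462.5, 92.3, 220.2]
orientation: [-180.0, 0.1, 171.3]
wrist_force: [0.6, -0.4, -0.7]
grip_width: 85.6
```

Emit:
send_rows:
  travel:
    - [0.11, -6.78, 0]
    - [0.11, -6.78, 0]
    - [0.11, -6.78, 0]
    - [0.11, -6.78, 0]
    - [0.11, -6.78, 0]
  twist:
    - [0, 0, -0.006]
    - [0, 0, -0.006]
    - [0, 0, -0.006]
    - [0, 0, -0.006]
    - [0, 0, -0.006]
  grip: [0, 0, 0, 0, 0]

```text
time: 26.4
tool_pos: [428.5, -108.8, 220.3]
orientation: [-179.9, 0.1, 171.6]
wrist_force: [0.5, 0.5, 0.2]
grip_width: 85.5
```

Emit:
send_rows:
  travel:
    - [0.15, -6.77, 0]
    - [0.15, -6.77, 0]
    - [0.15, -6.77, 0]
    - [0.15, -6.77, 0]
    - [0.15, -6.77, 0]
    - [0.15, -6.77, 0]
    - [0.15, -6.77, 1]
    - [0.15, -6.77, 2]
  twist:
    - [0, 0, -0.006]
    - [0, 0, -0.006]
    - [0, 0, -0.006]
    - [0, 0, -0.006]
    - [0, 0, -0.006]
    - [0, 0, -0.006]
    - [0, 0, -0.006]
    - [0, 0, -0.006]
  grip: [0, 0, 0, 0, 0, 0, 0, 0]

```text
time: 27.07
tool_pos: [396.4, -309.2, 161.1]
orientation: [-179.8, 0.3, 171.9]
wrist_force: [-0.1, -0.6, -1.3]
grip_width: 85.1
```

Emit:
send_rows:
  travel:
    - [0, 0, 0]
    - [0, 0, 0]
    - [0, 0, 0]
  twist:
    - [0, 0, 0]
    - [0, 0, 0]
    - [0, 0, 0]
  grip: [0, 0, 0]

```text
time: 27.32
tool_pos: [395.4, -306.7, 161.0]
orientation: [-180.0, 0.1, 172.0]
wrist_force: [0.4, -0.7, 1.1]
grip_width: 85.8
```

```bash
python3 - <<'E'
from h import *
c=read_camera("wrist");s=read_state();print(s["tool_pos"],s["orientation"])
p=cloud(c).reshape(-1,3)
q=p[(np.hypot(*(p[:,:2]-(395,-306.5)).T)<32)&(np.abs(p[:,2]-108)<6)];print("blue",len(q),circ(q[:,:2]))
plan([((395,-306.6,76.5),172,2)])
c=read_camera("top");p=cloud(c).reshape(-1,3);cv2.imwrite("pics/t3.png",c["frame"][:,:,::-1])
for n,g,z in(("filter",(498,295),59.5),("green",(574,-299),108),("orange",(485,-303),108),("jar",(700,-39),70)):
    q=p[(np.hypot(*(p[:,:2]-g).T)<40)&(np.abs(p[:,2]-z)<6)]
    if len(q)>20: print(n,len(q),circ(q[:,:2]),q.mean(0).round(1))
E
```

```text
[ 395.87797998 -307.18675673  161.60849037] [-1.79896798e+02  1.36283861e-01  1.72023230e+02]
blue 4242 (array([ 395.29861426, -308.28971271]), np.float64(21.10608032138015))
n 5 travel [0.03, 0.02, 2.84] twist z 0.0 ->  [ 395. -307.   76.] 172
filter 384 (array([495.02910814, 294.80435292]), np.float64(27.966695290396505)) [494.8 294.7  58.9]
green 243 (array([ 575.02533217, -300.17368014]), np.float64(20.84206605531952)) [ 574.8 -299.6  107.7]
orange 242 (array([ 483.5416022 , -302.71285578]), np.float64(20.91453349380853)) [ 483.2 -302.1  107.7]
jar 247 (array([700.42077489, -39.45335122]), np.float64(22.282989842240706)) [700.4 -39.7  69.7]
```

View pics/t3.png

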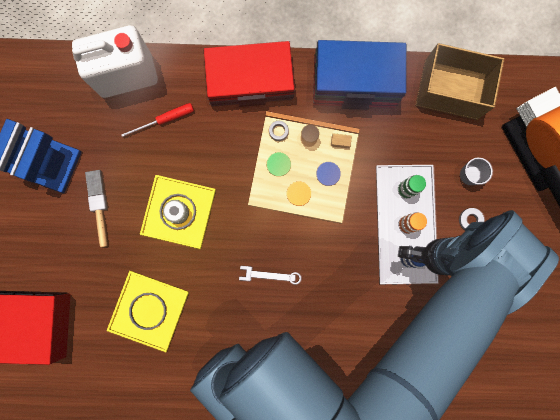

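The filter (175,211) stands in the ring, about 3 mm off centre with its top at about 59 mm. The jar hasn't moved, and green and orange stand on the steel tray. Next is blue.

Emit:
send_rows:
  travel:
    - [0.02, 0.02, 0.9]
    - [0.02, 0.02, 1.8]
    - [0.02, 0.02, 2.5]
    - [0.02, 0.02, 2.8]
    - [0.02, 0.02, 2.8]
    - [0.02, 0.02, 2.8]
    - [0.02, 0.02, 2.8]
  twist:
    - [0, 0, 0]
    - [0, 0, 0]
    - [0, 0, 0]
    - [0, 0, 0]
    - [0, 0, 0]
    - [0, 0, 0]
    - [0, 0, 0]
  grip: [0, 0, 0, 0, 0, 0.5, 1]

```text
time: 28.0
tool_pos: [395.5, -307.0, 77.5]
orientation: [-179.9, 0.1, 172.0]
wrist_force: [-0.4, 0.5, 0.1]
grip_width: 63.9
```

Emit:
send_rows:
  travel:
    - [0, 0, 0]
    - [0, 0, 0]
    - [0, 0, 0]
    - [0, 0, 0]
    - [0, 0, 0]
    - [0, 0, 0]
  twist:
    - [0, 0, 0]
    - [0, 0, 0]
    - [0, 0, 0]
    - [0, 0, 0]
    - [0, 0, 0]
    - [0, 0, 0]
  grip: [1, 1, 1, 1, 1, 1]

```text
time: 28.5
tool_pos: [395.4, -307.3, 77.6]
orientation: [-179.8, 0.2, 172.0]
wrist_force: [-0.4, -0.5, 5.4]
grip_width: 46.0
```

```bash
python3 - <<'E'
from h import *
s=read_state();p=s["tool_pos"];print(p,s["orientation"],s["wrist_force"],s["grip_width"])
p[2]+=135
plan([((609.4,-92.9,p[2]),172,1)],(p,172))
E
```

```text
[ 395.39320167 -307.3026238    77.64441904] [-1.79846844e+02  1.66899498e-01  1.71982346e+02] [-0.38797095 -0.5451585   5.4207358 ] 45.96552475852804
n 5 travel [-3.03, 4.04, 0.0] twist z -0.0 ->  [ 502. -200.  213.] 172
n 5 travel [-3.03, 4.04, 0.0] twist z -0.0 ->  [609. -93. 213.] 172
```

Emit:
send_rows:
  travel:
    - [0, 0, -1]
    - [0, 0, -2.2]
    - [0, 0, -3.4]
    - [0, 0, -4.5]
    - [0, 0, -4.5]
  twist:
    - [0, 0, 0]
    - [0, 0, 0]
    - [0, 0, 0]
    - [0, 0, 0]
    - [0, 0, 0]
  grip: [1, 1, 1, 1, 1]

```text
time: 28.92
tool_pos: [397.2, -308.8, 218.3]
orientation: [-179.6, 0.6, 172.0]
wrist_force: [0.5, -1.3, -2.9]
grip_width: 46.3
```

Emit:
send_rows:
  travel:
    - [-0.76, 1.01, 0]
    - [-1.52, 2.02, 0]
    - [-2.27, 3.03, 0]
    - [-3.03, 4.04, 0]
    - [-3.79, 5.05, 0]
    - [-4.55, 6.06, 0]
    - [-5.3, 7.07, 0]
    - [-6.06, 8.08, 0]
  twist:
    - [0, 0, 0]
    - [0, 0, 0]
    - [0, 0, 0]
    - [0, 0, 0]
    - [0, 0, 0]
    - [0, 0, 0]
    - [0, 0, 0]
    - [0, 0, 0]
  grip: [1, 1, 1, 1, 1, 1, 1, 1]

```text
time: 29.58
tool_pos: [608.7, -89.5, 210.1]
orientation: [-180.0, -0.0, 172.0]
wrist_force: [-0.2, -1.2, -2.7]
grip_width: 46.1
```

Emit:
send_rows:
  travel:
    - [0, 0, 0]
    - [0, 0, 0]
    - [0, 0, 1]
    - [0, 0, 2]
    - [0, 0, 2.9]
    - [0, 0, 2.9]
    - [0, 0, 2.9]
    - [0, 0, 2.9]
  twist:
    - [0, 0, 0]
    - [0, 0, 0]
    - [0, 0, 0]
    - [0, 0, 0]
    - [0, 0, 0]
    - [0, 0, 0]
    - [0, 0, 0]
    - [0, 0, 0]
  grip: [1, 1, 1, 1, 1, 1, 1, 1]

```text
time: 30.25
tool_pos: [608.3, -92.1, 125.2]
orientation: [-180.0, 0.1, 171.9]
wrist_force: [0.8, -0.0, -2.2]
grip_width: 46.1
```

```bash
python3 - <<'E'
from h import *
c=read_camera("wrist");s=read_state();print(s["tool_pos"],s["orientation"],s["wrist_force"])
X=cloud(c);p=X.reshape(-1,3)
zt=s["tool_pos"][2]-77.6+108
q=p[(np.hypot(*(p[:,:2]-s["tool_pos"][:2]).T)<35)&(np.abs(p[:,2]-zt)<6)]
if len(q)>20: print("cap in hand",len(q),circ(q[:,:2]),q.mean(0))
plan([((609.4,-92.9,89.4),172,1)])
E
```

```text
[609.14695569 -92.17528964 125.96382145] [-179.96524057    0.19074054  171.94005889] [ 0.59461855  0.34363519 -1.11668476]
cap in hand 11013 (array([599.10921856, -91.33608946]), np.float64(27.473557529457167)) [601.12772781 -90.88065479 155.59236329]
n 2 travel [-0.01, -0.02, 1.22] twist z -0.001 ->  [609. -93.  89.] 172
```

Emit:
send_rows:
  travel:
    - [0, -0.02, 0.5]
    - [0, -0.02, 0.8]
    - [0, -0.02, 1.0]
    - [0, -0.02, 1.1]
    - [0, -0.02, 1.17]
    - [0, -0.02, 1.22]
    - [0, -0.02, 1.25]
    - [0, -0.02, 1.25]
  twist:
    - [0, 0, 0]
    - [0, 0, 0]
    - [0, 0, 0]
    - [0, 0, 0]
    - [0, 0, 0]
    - [0, 0, 0]
    - [0, 0, 0]
    - [0, 0, 0]
  grip: [1, 1, 1, 1, 1, 1, 1, 1]

```text
time: 30.97
tool_pos: [608.2, -91.9, 89.6]
orientation: [-180.0, 0.1, 172.0]
wrist_force: [-7.3, 0.7, 14.0]
grip_width: 46.0
```

Emit:
send_rows:
  travel:
    - [0, 0, 0]
    - [0, 0, 0]
    - [0, 0, 0]
    - [0, 0, -1.2]
    - [0, 0, -2.4]
    - [0, 0, -3.6]
    - [0, 0, -4.8]
    - [0, 0, -4.8]
  twist:
    - [0, 0, 0]
    - [0, 0, 0]
    - [0, 0, 0]
    - [0, 0, 0]
    - [0, 0, 0]
    - [0, 0, 0]
    - [0, 0, 0]
    - [0, 0, 0]
  grip: [0, 0, 0, 0, 0, 0, 0, 0]

```text
time: 31.63
tool_pos: [611.9, -92.8, 238.6]
orientation: [-179.9, 0.8, 172.0]
wrist_force: [1.0, -0.6, 1.1]
grip_width: 85.3
```

```bash
python3 - <<'E'
from h import *
s=read_state();print(s["tool_pos"],s["grip_width"])
plan([((484.2,-302.9,232.5),172,1)],((608.8,-92.3,232.5),172))
E
```

```text
[611.91976941 -92.78190879 238.64185018] 85.33767829412426
n 8 travel [3.14, -7.53, 0.0] twist z -0.0 ->  [ 484. -303.  232.] 172
```

Emit:
send_rows:
  travel:
    - [3.14, -7.53, 0]
    - [3.14, -7.53, 0]
    - [3.14, -7.53, 0]
    - [3.14, -7.53, 0]
    - [3.14, -7.53, 0]
    - [3.14, -7.53, 0]
    - [3.14, -7.53, 0]
    - [3.14, -7.53, 0]
  twist:
    - [0, 0, 0]
    - [0, 0, 0]
    - [0, 0, 0]
    - [0, 0, 0]
    - [0, 0, 0]
    - [0, 0, 0]
    - [0, 0, 0]
    - [0, 0, 0]
  grip: [0, 0, 0, 0, 0, 0, 0, 0]

```text
time: 32.3
tool_pos: [482.4, -304.2, 230.0]
orientation: [180.0, 0.0, 171.8]
wrist_force: [0.3, 0.8, 0.5]
grip_width: 85.5
```

Emit:
send_rows:
  travel:
    - [0, 0, 1.2]
    - [0, 0, 2.4]
    - [0, 0, 2.4]
    - [0, 0, 2.4]
    - [0, 0, 2.4]
  twist:
    - [0, 0, 0]
    - [0, 0, 0]
    - [0, 0, 0]
    - [0, 0, 0]
    - [0, 0, 0]
  grip: [0, 0, 0, 0, 0]

```text
time: 32.72
tool_pos: [484.3, -302.0, 159.6]
orientation: [-180.0, 0.1, 172.1]
wrist_force: [-1.2, -0.1, 0.9]
grip_width: 85.4
```

```bash
python3 - <<'E'
from h import *
c=read_camera("wrist");s=read_state();print(s["tool_pos"],s["orientation"])
p=cloud(c).reshape(-1,3)
q=p[(np.hypot(*(p[:,:2]-(484,-303)).T)<32)&(np.abs(p[:,2]-108)<6)];print("orange",len(q),circ(q[:,:2]))
plan([((484.2,-303,77.5),172,2)])
c=read_camera("top");p=cloud(c).reshape(-1,3)
q=p[(np.hypot(*(p[:,:2]-(609,-93)).T)<40)&(np.abs(p[:,2]-120)<6)]
if len(q)>20: print("blue",len(q),circ(q[:,:2]),q.mean(0).round(1))
E
```

```text
[ 484.95383817 -302.66456715  160.50656084] [-1.79899706e+02  1.77389561e-01  1.72063776e+02]
orange 4301 (array([ 483.21563475, -303.92074233]), np.float64(21.087839341449342))
n 5 travel [0.02, -0.01, 2.77] twist z 0.001 ->  [ 484. -303.   78.] 172
blue 237 (array([608.36733098, -91.74955999]), np.float64(20.74260105300813)) [607.9 -91.7 119.8]
```

Emit:
send_rows:
  travel:
    - [0.04, 0.02, 0.9]
    - [0.04, 0.02, 1.8]
    - [0.04, 0.02, 2.5]
    - [0.04, 0.02, 2.77]
    - [0.04, 0.02, 2.77]
    - [0.04, 0.02, 2.77]
    - [0.04, 0.02, 2.77]
  twist:
    - [0, 0, 0]
    - [0, 0, 0]
    - [0, 0, 0]
    - [0, 0, 0]
    - [0, 0, 0]
    - [0, 0, 0]
    - [0, 0, 0]
  grip: [0, 0, 0, 0, 0, 0.5, 1]

```text
time: 33.4
tool_pos: [483.6, -302.7, 77.3]
orientation: [-179.9, 0.2, 172.0]
wrist_force: [-0.0, -0.2, 0.0]
grip_width: 63.7
```

Emit:
send_rows:
  travel:
    - [0, 0, 0]
    - [0, 0, 0]
    - [0, 0, 0]
    - [0, 0, 0]
    - [0, 0, 0]
    - [0, 0, 0]
  twist:
    - [0, 0, 0]
    - [0, 0, 0]
    - [0, 0, 0]
    - [0, 0, 0]
    - [0, 0, 0]
    - [0, 0, 0]
  grip: [1, 1, 1, 1, 1, 1]

```text
time: 33.9
tool_pos: [483.5, -302.9, 77.3]
orientation: [-179.9, 0.2, 172.0]
wrist_force: [0.1, -0.0, 5.4]
grip_width: 46.2
```

```bash
python3 - <<'E'
from h import *
s=read_state();p=s["tool_pos"];print(p,s["orientation"],s["wrist_force"],s["grip_width"])
p[2]+=105
plan([((555.5,-17.5,p[2]),172,1)],(p,172))
E
```

```text
[ 483.46375004 -302.88190691   77.28489266] [-179.8657384     0.20179576  171.98129257] [ 1.23546023e-01 -5.28089719e-04  5.44241848e+00] 46.18816698921854
n 5 travel [-0.53, 4.88, 0.0] twist z -0.0 ->  [ 519. -160.  182.] 172
n 5 travel [-0.53, 4.88, 0.0] twist z -0.0 ->  [556. -18. 182.] 172
```

Emit:
send_rows:
  travel:
    - [0, 0, -1]
    - [0, 0, -2.2]
    - [0, 0, -3.4]
    - [0, 0, -4]
    - [0, 0, -4]
  twist:
    - [0, 0, 0]
    - [0, 0, 0]
    - [0, 0, 0]
    - [0, 0, 0]
    - [0, 0, 0]
  grip: [1, 1, 1, 1, 1]

```text
time: 34.32
tool_pos: [484.8, -303.6, 200.9]
orientation: [-179.7, 0.5, 172.0]
wrist_force: [0.6, -0.5, -1.3]
grip_width: 46.2
```

Emit:
send_rows:
  travel:
    - [-0.13, 1.22, 0]
    - [-0.26, 2.44, 0]
    - [-0.4, 3.66, 0]
    - [-0.53, 4.88, 0]
    - [-0.66, 6.1, 0]
    - [-0.8, 7.32, 0]
    - [-0.93, 8.54, 0]
    - [-1.06, 9.76, 0]
  twist:
    - [0, 0, 0]
    - [0, 0, 0]
    - [0, 0, 0]
    - [0, 0, 0]
    - [0, 0, 0]
    - [0, 0, 0]
    - [0, 0, 0]
    - [0, 0, 0]
  grip: [1, 1, 1, 1, 1, 1, 1, 1]

```text
time: 34.98
tool_pos: [553.7, -14.2, 193.8]
orientation: [-180.0, -0.1, 172.0]
wrist_force: [0.5, -1.0, -2.0]
grip_width: 46.4
```

Emit:
send_rows:
  travel:
    - [0, 0, 0]
    - [0, 0, 0]
    - [0, 0, 1]
    - [0, 0, 2]
    - [0, 0, 2.4]
    - [0, 0, 2.4]
    - [0, 0, 2.4]
    - [0, 0, 2.4]
  twist:
    - [0, 0, 0]
    - [0, 0, 0]
    - [0, 0, 0]
    - [0, 0, 0]
    - [0, 0, 0]
    - [0, 0, 0]
    - [0, 0, 0]
    - [0, 0, 0]
  grip: [1, 1, 1, 1, 1, 1, 1, 1]

```text
time: 35.65
tool_pos: [554.9, -17.0, 123.9]
orientation: [-180.0, 0.1, 171.9]
wrist_force: [-0.6, -1.7, -1.9]
grip_width: 46.2
```

```bash
python3 - <<'E'
from h import *
read_camera("wrist");s=read_state();print(s["tool_pos"],s["orientation"],s["wrist_force"])
plan([((555.5,-17.5,89.3),172,1)])
E
```

```text
[555.42155319 -16.94089885 124.39759106] [-1.79989157e+02  1.40231325e-01  1.71936363e+02] [ 0.16277139  0.27516495 -1.42903926]
n 2 travel [-0.01, -0.02, 1.17] twist z -0.001 ->  [556. -18.  89.] 172
```

Emit:
send_rows:
  travel:
    - [0, -0.02, 0.5]
    - [0, -0.02, 0.8]
    - [0, -0.02, 1.0]
    - [0, -0.02, 1.08]
    - [0, -0.02, 1.13]
    - [0, -0.02, 1.17]
    - [0, -0.02, 1.19]
    - [0, -0.02, 1.19]
  twist:
    - [0, 0, 0]
    - [0, 0, 0]
    - [0, 0, 0]
    - [0, 0, 0]
    - [0, 0, 0]
    - [0, 0, 0]
    - [0, 0, 0]
    - [0, 0, 0]
  grip: [1, 1, 1, 1, 1, 1, 1, 1]

```text
time: 36.37
tool_pos: [554.3, -16.8, 89.3]
orientation: [-180.0, 0.0, 172.0]
wrist_force: [-4.4, -0.3, 9.1]
grip_width: 46.2
```

Contact is at the expected height, so I'll release, rise, and go to green at (574.5,-299.9).

Emit:
send_rows:
  travel:
    - [0, 0, 0]
    - [0, 0, 0]
    - [0, 0, 0]
    - [0, 0, -1.2]
    - [0, 0, -2.4]
    - [0, 0, -3.6]
    - [0, 0, -4.8]
    - [0, 0, -4.8]
  twist:
    - [0, 0, 0]
    - [0, 0, 0]
    - [0, 0, 0]
    - [0, 0, 0]
    - [0, 0, 0]
    - [0, 0, 0]
    - [0, 0, 0]
    - [0, 0, 0]
  grip: [0, 0, 0, 0, 0, 0, 0, 0]

```text
time: 37.03
tool_pos: [558.5, -17.3, 239.4]
orientation: [-180.0, 0.8, 172.0]
wrist_force: [1.9, -0.0, -0.1]
grip_width: 85.5
```

```bash
python3 - <<'E'
from h import *
print(read_state()["grip_width"])
plan([((574.5,-299.8,232.5),172,0)],((555,-17.2,232.5),172))
E
```

```text
85.4504329469748
n 8 travel [-1.95, -9.24, 0.0] twist z -0.0 ->  [ 574. -300.  232.] 172
```

Emit:
send_rows:
  travel:
    - [-1.95, -9.24, 0]
    - [-1.95, -9.24, 0]
    - [-1.95, -9.24, 0]
    - [-1.95, -9.24, 0]
    - [-1.95, -9.24, 0]
    - [-1.95, -9.24, 0]
    - [-1.95, -9.24, 0]
    - [-1.95, -9.24, 0]
  twist:
    - [0, 0, 0]
    - [0, 0, 0]
    - [0, 0, 0]
    - [0, 0, 0]
    - [0, 0, 0]
    - [0, 0, 0]
    - [0, 0, 0]
    - [0, 0, 0]
  grip: [0, 0, 0, 0, 0, 0, 0, 0]

```text
time: 37.7
tool_pos: [573.4, -306.2, 230.3]
orientation: [-179.8, 0.0, 171.6]
wrist_force: [-0.1, 0.3, -1.0]
grip_width: 85.4
```

Emit:
send_rows:
  travel:
    - [0, 0, 0]
    - [0, 0, 1.2]
    - [0, 0, 2.4]
    - [0, 0, 2.4]
    - [0, 0, 2.4]
    - [0, 0, 2.4]
  twist:
    - [0, 0, 0]
    - [0, 0, 0]
    - [0, 0, 0]
    - [0, 0, 0]
    - [0, 0, 0]
    - [0, 0, 0]
  grip: [0, 0, 0, 0, 0, 0]

```text
time: 38.2
tool_pos: [574.4, -298.7, 161.2]
orientation: [-180.0, 0.1, 172.1]
wrist_force: [0.9, -0.1, 0.8]
grip_width: 85.6
```

```bash
python3 - <<'E'
from h import *
c=read_camera("wrist");s=read_state();print(s["tool_pos"],s["orientation"])
p=cloud(c).reshape(-1,3)
q=p[(np.hypot(*(p[:,:2]-(574.5,-300)).T)<32)&(np.abs(p[:,2]-108)<6)];print("green",len(q),circ(q[:,:2]))
plan([((574.5,-300,77.5),172,2)])
c=read_camera("top");p=cloud(c).reshape(-1,3)
for n,g in(("blue",(609,-93)),("orange",(554,-17))):
    q=p[(np.hypot(*(p[:,:2]-g).T)<40)&(np.abs(p[:,2]-120)<6)]
    if len(q)>20: print(n,len(q),circ(q[:,:2]),q.mean(0).round(1))
E
```

```text
[ 575.20498896 -299.41902863  162.24017659] [-179.90058278    0.21315362  172.05454116]
green 4194 (array([ 575.48812271, -301.20944529]), np.float64(21.149821199884048))
n 5 travel [0.02, -0.02, 2.82] twist z 0.001 ->  [ 574. -300.   78.] 172
blue 238 (array([608.19361422, -92.17821422]), np.float64(20.77860598732895)) [607.8 -91.7 119.8]
orange 243 (array([554.07945965, -17.28082292]), np.float64(20.947497920687038)) [554.  -17.2 119.7]
```

Orange sits within 0.5 mm of its coaster centre and blue within about 1 mm. Next is green.

Emit:
send_rows:
  travel:
    - [0, 0.03, 0.9]
    - [0, 0.03, 1.8]
    - [0, 0.03, 2.5]
    - [0, 0.03, 2.82]
    - [0, 0.03, 2.82]
    - [0, 0.03, 2.82]
    - [0, 0.03, 2.82]
  twist:
    - [0, 0, 0]
    - [0, 0, 0]
    - [0, 0, 0]
    - [0, 0, 0]
    - [0, 0, 0]
    - [0, 0, 0]
    - [0, 0, 0]
  grip: [0, 0, 0, 0, 0, 0.5, 1]

```text
time: 38.88
tool_pos: [575.3, -299.5, 77.2]
orientation: [-179.9, 0.2, 172.0]
wrist_force: [0.7, 0.5, 0.0]
grip_width: 64.0
```

Emit:
send_rows:
  travel:
    - [0, 0, 0]
    - [0, 0, 0]
    - [0, 0, 0]
    - [0, 0, 0]
    - [0, 0, 0]
    - [0, 0, 0]
  twist:
    - [0, 0, 0]
    - [0, 0, 0]
    - [0, 0, 0]
    - [0, 0, 0]
    - [0, 0, 0]
    - [0, 0, 0]
  grip: [1, 1, 1, 1, 1, 1]

```text
time: 39.38
tool_pos: [575.2, -299.6, 77.3]
orientation: [-179.9, 0.2, 172.0]
wrist_force: [-0.9, -0.7, 6.4]
grip_width: 46.3
```

```bash
python3 - <<'E'
from h import *
s=read_state();p=s["tool_pos"];print(p,s["orientation"],s["wrist_force"],s["grip_width"])
p[2]+=138
plan([((631.3,37.6,p[2]),172,1)],(p,172))
E
```

```text
[ 575.18807343 -299.61716786   77.27940695] [-179.8788011     0.22714875  171.98075691] [-0.8870717  -0.65559679  6.44957997] 46.26119650321809
n 5 travel [-0.14, 5.7, 0.0] twist z -0.0 ->  [ 603. -131.  215.] 172
n 5 travel [-0.14, 5.7, 0.0] twist z -0.0 ->  [631.  38. 215.] 172
```

Emit:
send_rows:
  travel:
    - [0, 0, -1]
    - [0, 0, -2.2]
    - [0, 0, -3.4]
    - [0, 0, -4.6]
    - [0, 0, -4.8]
    - [0, 0, -4.8]
  twist:
    - [0, 0, 0]
    - [0, 0, 0]
    - [0, 0, 0]
    - [0, 0, 0]
    - [0, 0, 0]
    - [0, 0, 0]
  grip: [1, 1, 1, 1, 1, 1]

```text
time: 39.88
tool_pos: [575.7, -299.7, 223.1]
orientation: [-179.8, 0.4, 172.0]
wrist_force: [1.1, -0.0, -1.4]
grip_width: 46.4
```

Emit:
send_rows:
  travel:
    - [-0.03, 1.14, 0]
    - [-0.06, 2.28, 0]
    - [-0.08, 3.42, 0]
    - [-0.11, 4.56, 0]
    - [-0.14, 5.7, 0]
  twist:
    - [0, 0, 0]
    - [0, 0, 0]
    - [0, 0, 0]
    - [0, 0, 0]
    - [0, 0, 0]
  grip: [1, 1, 1, 1, 1]

```text
time: 40.3
tool_pos: [600.5, -127.9, 216.2]
orientation: [180.0, -0.2, 172.0]
wrist_force: [-0.2, 0.2, -0.5]
grip_width: 45.9
```

Emit:
send_rows:
  travel:
    - [-0.03, 1.14, 0]
    - [-0.06, 2.28, 0]
    - [-0.08, 3.42, 0]
    - [-0.11, 4.56, 0]
    - [-0.14, 5.7, 0]
    - [-0.14, 5.7, 0]
    - [-0.14, 5.7, 0]
  twist:
    - [0, 0, 0]
    - [0, 0, 0]
    - [0, 0, 0]
    - [0, 0, 0]
    - [0, 0, 0]
    - [0, 0, 0]
    - [0, 0, 0]
  grip: [1, 1, 1, 1, 1, 1, 1]

```text
time: 40.88
tool_pos: [628.6, 41.0, 216.3]
orientation: [-180.0, -0.2, 172.2]
wrist_force: [0.4, 0.0, -1.2]
grip_width: 46.1
```

Emit:
send_rows:
  travel:
    - [0, 0, 1]
    - [0, 0, 2]
    - [0, 0, 3]
    - [0, 0, 3.2]
    - [0, 0, 3.2]
    - [0, 0, 3.2]
    - [0, 0, 3.2]
  twist:
    - [0, 0, 0]
    - [0, 0, 0]
    - [0, 0, 0]
    - [0, 0, 0]
    - [0, 0, 0]
    - [0, 0, 0]
    - [0, 0, 0]
  grip: [1, 1, 1, 1, 1, 1, 1]

```text
time: 41.47
tool_pos: [631.1, 38.3, 124.8]
orientation: [180.0, 0.2, 171.9]
wrist_force: [0.7, -0.7, -1.7]
grip_width: 46.2
```

```bash
python3 - <<'E'
from h import *
read_camera("wrist");s=read_state();print(s["tool_pos"],s["orientation"],s["wrist_force"])
plan([((631.3,37.6,89.2),172,1)])
E
```

```text
[631.39820673  38.50058305 125.08419062] [179.9866003    0.22963156 171.95540514] [ 0.24711874 -0.14874415 -1.3198842 ]
n 2 travel [-0.0, -0.03, 1.2] twist z -0.001 ->  [631.  38.  89.] 172
```

Emit:
send_rows:
  travel:
    - [0, -0.03, 0.5]
    - [0, -0.03, 0.8]
    - [0, -0.03, 1.0]
    - [0, -0.03, 1.1]
    - [0, -0.03, 1.16]
    - [0, -0.03, 1.2]
    - [0, -0.03, 1.22]
    - [0, -0.03, 1.22]
  twist:
    - [0, 0, 0]
    - [0, 0, 0]
    - [0, 0, 0]
    - [0, 0, 0]
    - [0, 0, 0]
    - [0, 0, 0]
    - [0, 0, 0]
    - [0, 0, 0]
  grip: [1, 1, 1, 1, 1, 1, 1, 1]

```text
time: 42.18
tool_pos: [629.7, 38.0, 89.2]
orientation: [-180.0, 0.1, 172.0]
wrist_force: [-6.2, -0.6, 13.0]
grip_width: 46.3
```

Emit:
send_rows:
  travel:
    - [0, 0, 0]
    - [0, 0, 0]
    - [0, 0, 0]
    - [0, 0, -1.2]
    - [0, 0, -2.4]
    - [0, 0, -3.6]
    - [0, 0, -4.8]
    - [0, 0, -4.8]
  twist:
    - [0, 0, 0]
    - [0, 0, 0]
    - [0, 0, 0]
    - [0, 0, 0]
    - [0, 0, 0]
    - [0, 0, 0]
    - [0, 0, 0]
    - [0, 0, 0]
  grip: [0, 0, 0, 0, 0, 0, 0, 0]

```text
time: 42.85
tool_pos: [633.5, 38.1, 238.7]
orientation: [179.9, 0.8, 172.0]
wrist_force: [1.2, 0.1, 0.9]
grip_width: 85.5
```

Emit:
send_rows:
  travel:
    - [3, -8.5, 0]
    - [3, -8.5, 0]
    - [3, -8.5, 0]
    - [3, -8.5, 0]
    - [3, -8.5, 0]
    - [3, -8.5, 0]
    - [3, -8.5, 0]
    - [3, -8.5, 0]
  twist:
    - [0, 0, 0]
    - [0, 0, 0]
    - [0, 0, 0]
    - [0, 0, 0]
    - [0, 0, 0]
    - [0, 0, 0]
    - [0, 0, 0]
    - [0, 0, 0]
  grip: [0, 0, 0, 0, 0, 0, 0, 0]

```text
time: 43.52
tool_pos: [503.1, -205.6, 230.0]
orientation: [-179.9, -0.0, 171.7]
wrist_force: [0.8, -0.6, -0.6]
grip_width: 84.8
```

Emit:
send_rows:
  travel:
    - [0, 0, 0]
    - [0, 0, 0]
    - [0, 0, 0]
    - [0, 0, 0]
  twist:
    - [0, 0, 0]
    - [0, 0, 0]
    - [0, 0, 0]
    - [0, 0, 0]
  grip: [0, 0, 0, 0]

```text
time: 43.85
tool_pos: [505.6, -200.7, 230.1]
orientation: [180.0, 0.0, 172.1]
wrist_force: [0.2, -0.1, 0.4]
grip_width: 85.5
```

```bash
python3 - <<'E'
from h import *
c=read_camera("top");p=cloud(c).reshape(-1,3)
for n,g,z,t in(("blue",(609,-93),120,(609.2,-92.9)),("orange",(554,-17),120,(554.1,-17)),("green",(630,37.4),120,(630.4,37.4)),("filter",(495,295),60,(498,295)),("jar",(700,-39),70,(700.4,-39.5))):
    q=p[(np.hypot(*(p[:,:2]-g).T)<40)&(np.abs(p[:,2]-z)<6)]
    if len(q)>20: a,r=circ(q[:,:2]);print(n,a.round(1),"off",(a-t).round(1),"r",r.round(1),"top z",q[:,2].mean().round(1))
s=read_camera("scene");cv2.imwrite("pics/s9.png",s["frame"][:,:,::-1])
E
```

```text
blue [608.4 -92.2] off [-0.8  0.7] r 20.8 top z 119.8
orange [553.8 -17.3] off [-0.3 -0.3] r 20.9 top z 119.7
green [630.2  37.5] off [-0.2  0.1] r 21.0 top z 119.6
filter [495.3 294.8] off [-2.7 -0.2] r 27.4 top z 59.6
jar [700.1 -39.3] off [-0.3  0.2] r 22.3 top z 70.0
```

View pics/s9.png

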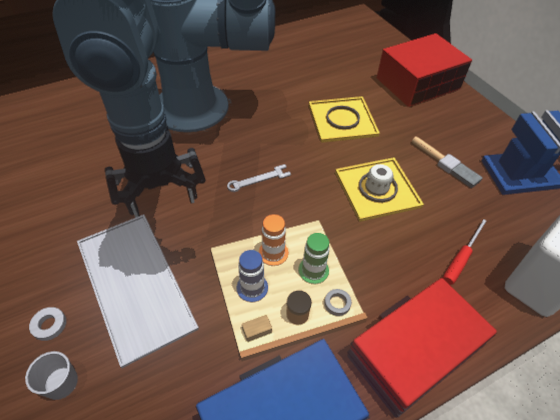

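The scene view shows all three cans upright on their own coasters: blue (252,273), orange (273,240), green (317,258). The filter stands in the ring of the farther yellow tray (379,180), the jar is in place (299,306), and the gripper is clear. Handing in.

```bash
python3 -c "
from plant import bot; print(bot.finish_job())"
```

```text
the job is handed in; nothing more can be done
None
```

The job is done and handed in at about 44 s of the 138 s allowed. I parked green, orange and blue on the steel tray. The filter then went into the ring of the farther yellow tray, and blue, orange and green went back onto their own coasters.

The last top-camera check showed:
- **Cans:** all upright with tops at about 120 mm. They are off their coaster centres by about 1.1 mm (blue), 0.4 mm (orange) and 0.2 mm (green).
- **Filter:** upright and inside the ring, about 2.7 mm off centre with 12 mm of clearance all round.
- **Jar:** within 0.4 mm of where it started.
- **Forces:** the highest wrist reading was about 16 N, at the set-downs, and the gripper ended open and clear of everything.

No final check failed. Along the way two coaster measurements came back empty and were repeated. The tool pose read a few mm off just after fast moves, so I let it settle before each grasp and placing.

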